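# Charge the tube furnace with a boat of pellets

### The arm

A 6-joint arm with a two-finger parallel gripper is mounted at the origin on the work surface; the furniture and walls round the work are solid. World frame = base frame: x ahead of the robot, y to its left, z up, the work surface at z = 0. Lengths are in m, angles in rad, forces in N, time in s.
With the tool pointing down it reaches from about 0.3 to 0.875 m from the base axis. Payload 6.4 kg.
Tool frame: the origin (TCP) lies on the centre line of the jaws, within the pads' length; the fingertips stand 19 mm ahead of it and the grasp point (between the pads) is the TCP (bot.nose_length is the distance from the TCP to the fingertips, in m); z points along the fingers, x is the direction in which the jaws open and shut, and the axes are right-handed (so a half turn about z gives the same grasp; the last joint's range is limited). The gripper opens to 85 mm and grips with 20 to 120 N. Pads are 22 mm wide; open, the fingers measure 114 mm over their backs; the gripper's body (76 mm by 85 mm) begins 54 mm behind the grasp point. The pads swing forward as they close: fully open they stand 13 mm farther back than shut.
Start: joints at [-1.325, 0.181, 1.607, -0, 1.354, -0.206], TCP at [0.251, -0.517, 0.25] pointing down, gripper open.
Joint ranges: [-2.99, 2.99], [-0.89, 2.07], [0.3, 2.58], [-1.14, 4.28], [0, 2.63], [-3.12, 3.12]. Speed limits (rad/s): [2.57, 2.57, 3.01, 3.14, 3.14, 3.14].

### API

Orientations are given as a unit quaternion [x, y, z, w].
In Python, from workcell import bot gives the robot as it stands. The module is installed in compiled form; this text tells all that it offers.
- The arm moves only by the tool send_rows, never from a script. Its argument "plan" is a list of rows, each an object with "translation": the shift along the tool's x, y, z in cm, a list of three; "twist": the turn about the tool's z in degrees; "grip": the finger opening in cm, from 0 to 8.54. In form: [{"translation": [tx, ty, tz], "twist": twist, "grip": grip}, ...]. A call has 1 to 12 rows; each row shifts and turns the commanded pose from where the row before left it, along the tool's axes as they then stand; what a row does not reach is not made up. A row lasts 1/12 s, in which the tool goes at most 41.7 mm and 7.16 degrees, less where a joint would pass 70% of its speed; a pose out of reach is approached as far as the arm can. A call is refused whole if a number of a shift passes 4.17 or a number of a turn 7.16, either way. A call with a gripper value outside its range is refused whole. The fingers move at their own pace and stop on an object; "squeeze" is the grip in N (left out, the last holds). Time passes only in rows, so rows that do not move let the fingers close. It gives the time, the measured TCP pose, the force and the opening at its end, in the units of the state.
- bot.get_state(): the state, without advancing time (a new reading comes with each control period).
- bot.read_camera(name): name is "side" or "top"; returns a dict with "pixels" (480x640x3 uint8, blue, green, red), "K" (3x3 intrinsics, pixels), "T" (4x4, takes a point from camera to world coordinates). Camera axes: x right, y up, looking along -z (the intrinsics and any distortion apply to the point x, -y, -z); pixel columns grow to the right and rows downward; lengths in m; the calibration is good to about 2 mm. A picture is of the moment at which its call begins. There is no depth.
- bot.sign_off(): hands the job in, once; it reports no verdict.
The state is a dict: "time_s": time; "joints": joint angles; "dq": joint speeds; "tau": joint torques, N m; "eef_pos": TCP position; "orientation": TCP orientation; "force": force on the tool from outside, world axes, zero at the start; "moment": the same for the moment, N m; "gripper_width": finger opening in m.
Only numpy, scipy, OpenCV 4.12 (cv2) and the standard library are available. Lean on these libraries where they do the work, as an engineer would, in place of code of your own. Each camera call takes 0.05 s, during which the arm holds its last target.

### The job

Load the boat that holds the three pellets into the cold tube furnace: take it from the stand, change your grip on the bench and set it in the furnace's loading channel, keeping it level so that the pellets stay in. Then use the pusher to slide it into the furnace until the pusher's guard plate meets the furnace front, draw the pusher out and put it back, standing upright in its tray. Leave the empty boat where it is.

Things in the scene. Friction and masses are not known exactly. Their poses are not given: they have to be found in the camera images.
- full_boat: white ceramic boat, open trough 62 mm long (its x), 40 wide (y), 26 high, walls 4 mm, 0.12 kg; three grey pellets 16 mm across sit fixed in a row in it, tops at 18.5 mm. Origin: centre of its underside. Both ends alike. Starts in either seat of the stand, long axis along the stand's. On the stand only its long sides (40 mm apart) can be gripped, in the channel only its ends (62 mm apart).
- empty_boat: a boat of the same size without pellets, in the other seat of the stand. Origin: centre of its underside.
- stand: fixed aluminium stand along its x: foot 158 x 50 x 6 mm, on it a bar 154 x 34 mm, top 22 mm above the bench, with three upright partitions at x = -74, 0, +74 mm (6 mm thick, 28 mm above the bar) that part two seats, centred at x = -37 and +37 mm. The partitions stand 3 mm from the boats' ends: no finger fits there. The long sides are open. Origin: centre of its underside.
- furnace: fixed cold tube furnace; its x runs along the open loading channel into it. Channel from x = -100 mm (its end turned outward 10 mm more as a lead-in) to the mouth at x = 100 mm: floor 60 mm above the bench, 46 mm wide, walls 28 mm high above the floor; lips flare out at 45 degrees up to 39 mm. White housing: x = 106 to 326 mm, 140 wide, 178 high. Origin: on the bench, on its centre line.
- mouth (a point): centre of the mouth's lower edge: on the channel floor, in the plane of the furnace front (collar). Axes as the furnace's: x into the furnace, y across, z up. The tunnel behind is 46 mm wide, 36 high, 176 deep, floor level with the channel's. When the guard plate meets the front, the pushed boat's centre is 76 mm inside.
- pusher: push tool 180 mm long (its x), 0.11 to 0.22 kg; stands upright by itself. Origin: centre of its underside, which slides on the channel floor. Steel head at +x: 38 mm wide, 22 high, front face at x = 88 mm. Upright guard plate on its rod: 38 wide, 61 high, front at x = 43 mm; too tall for the mouth. Black upright grip centred at x = -72 mm: 36 long, 16 thick (y), 20 to 77 mm above the underside.
- tray: fixed shallow steel tray 220 mm long (its x), 74 wide, rim 12 mm high, inner floor 3 mm above the bench; the pusher stands in it lengthwise, at the start with its +x along the tray's +x; it may go back either way round. Origin: centre of its underside.
- clear_patch (a point): a point on the bench top in the middle of a clear patch, about 100 x 80 mm, at the far right beyond the stand, where there is room to set the boat down, long axis along world x, and grip it anew.

How it is judged:
On the way, in this order (a step that is already met when the one before it is completed fails the run):
1. the full boat stands on the bench and has been let go, for the change of grip (height (world z) of full_boat below 0.006 m and angle between full_boat's own z axis and vertical below 0.1 rad and contact force between the fingers and full_boat below 0.1 N), for 0.1 s.
2. the full boat has been set down flat in the open loading channel and let go (x of full_boat in the frame of mouth between -0.2 and -0.03 m and y of full_boat in the frame of mouth between -0.006 and 0.006 m and z of full_boat in the frame of mouth below 0.004 m and angle between full_boat's own z axis and vertical below 0.1 rad and contact force between the fingers and full_boat below 0.1 N), for 0.2 s.
3. the pusher shoves the boat through the mouth into the furnace (x of full_boat in the frame of mouth above 0 m and contact force between pusher and full_boat above 0.05 N).
4. the boat is home: the pusher has been pushed in until its guard plate is at the furnace front (x of full_boat in the frame of mouth above 0.069 m).
At the end, for the whole second after the job is handed in: the full boat stands level on the tunnel floor, its centre 68 to 88 mm inside the furnace front; the pusher stands upright, flat on the tray's floor (within 7 mm of the bench, tilt under 0.1 rad), its centre within 30 mm of the tray's centre along either axis; both at rest and let go (x of full_boat in the frame of mouth between 0.068 and 0.088 m and z of full_boat in the frame of mouth below 0.004 m and angle between each of full_boat, pusher's own z axis and vertical below 0.1 rad and linear speed of each of full_boat, pusher below 0.02 m/s and x of pusher in the frame of tray between -0.03 and 0.03 m and y of pusher in the frame of tray between -0.03 and 0.03 m and z of pusher in the frame of tray below 0.007 m); the robot touches nothing.
It fails at once if the empty boat is moved by more than 15 mm (distance of empty_boat from where it was at the start of the episode above 0.015 m).
It fails at once if the full boat is tilted by more than 0.4 rad, which would spill the pellets (angle between full_boat's own z axis and vertical above 0.4 rad).
It also fails if it takes over 64 s, if anything falls off the work surface, if the arm or the gripper's body presses on something with over 40 N, if the wrist force passes 120 N, or if a joint passes its speed limit or range.

## Working session

There is one attempt and no reset: what is moved stays moved. The work goes in short steps, Python scripts to look and compute and a tool call to move; the robot and the scene stay as the last step left them, time stands still between calls to the robot, and variables do not carry over. Pictures are saved under pics/ and viewed, and the job is handed in when it is done.

Besides the shell and the picture viewer there is one more tool, called after "Call:" as name([rows], argument=value, ...), one row to a line, values as JSON. send_rows: Moves the arm, as the interface text tells. Its arguments: {"type":"object","properties":{"plan":{"type":"array","items":{"type":"object","properties":{"translation":{"type":"array","items":{"type":"number"}},"twist":{"type":"number"},"grip":{"type":"number"}}}},"squeeze":{"type":"number"}},"required":["plan"]}

```bash
mkdir -p pics; python3 - <<'E'
from workcell import bot
import cv2, numpy as np
s=bot.get_state(); print(s)
for n in("side","top"):
    r=bot.read_camera(n); cv2.imwrite(f"pics/{n}0.png",r["pixels"]); np.savez(f"{n}0.npz",**r); print(n,r["K"],r["T"],[k for k in r])
E
```

```text
{'time_s': 0.0, 'joints': array([-1.32529812e+00,  1.81530289e-01,  1.60801973e+00, -1.63892128e-06,
        1.35385181e+00, -2.06300088e-01]), 'dq': array([ 0.00139401,  0.00045569, -0.0033733 ,  0.00018181,  0.00027053,
       -0.00091063]), 'tau': array([-3.03317202e-04, -4.44875336e+01, -3.51330686e+01, -2.29536372e-04,
        9.12929914e-03, -4.63933148e-06]), 'eef_pos': array([ 0.25091698, -0.51676368,  0.24938454]), 'orientation': array([ 8.47520869e-01, -5.30761301e-01, -6.52604388e-04, -6.26402131e-04]), 'force': array([0.0647295 , 0.03350883, 0.47039891]), 'moment': array([0.020584  , 0.00892519, 0.01383255]), 'gripper_width': 0.08512641489923115}
side [[556.78899496   0.         316.37037246]
 [  0.         556.78899496 230.41874625]
 [  0.           0.           1.        ]] [[ 9.99988430e-01  2.18874074e-03 -4.28362340e-03  5.12912641e-01]
 [-4.81003017e-03  4.43814436e-01 -8.96105803e-01 -8.84083058e-01]
 [-6.02093738e-05  8.96116039e-01  4.43819829e-01  5.09589978e-01]
 [ 0.00000000e+00  0.00000000e+00  0.00000000e+00  1.00000000e+00]] ['pixels', 'K', 'T']
top [[444.57727697   0.         328.24126821]
 [  0.         444.57727697 238.80503019]
 [  0.           0.           1.        ]] [[-0.02790908  0.99184248 -0.1243768   0.40658486]
 [-0.99953029 -0.02926583 -0.0090943   0.01203455]
 [-0.0126601   0.12406456  0.99219338  0.90207061]
 [ 0.          0.          0.          1.        ]] ['pixels', 'K', 'T']
```

View pics/side0.png

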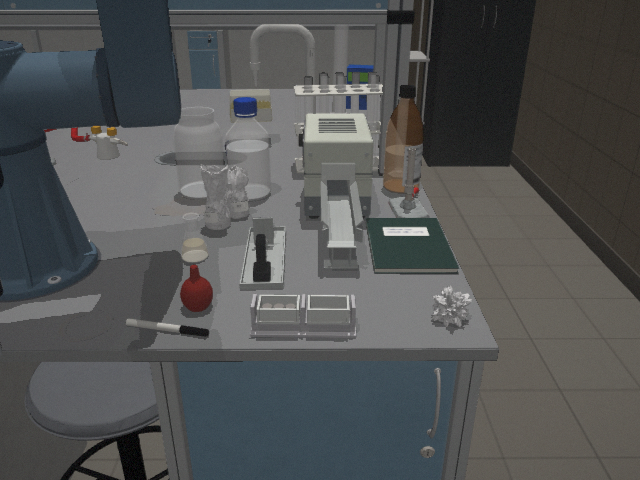

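View pics/top0.png

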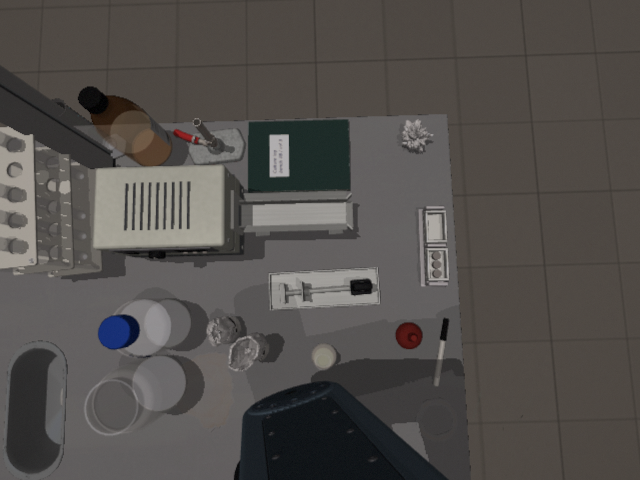

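The side view shows the stand at about (303,310), with pellets in the left boat (278,310). The channel runs from (340,260) back to the furnace, and the tray and pusher are at (265,255). In the top view the full boat is the lower one at (436,265), the empty boat is at (436,225), the channel end is at (352,215) and the pusher lies along row 290. Next I'll zoom in to measure.

```bash
cat > h.py <<'E'
import numpy as np, cv2
def load(n): 
    d=np.load(n+".npz"); return d
def ray(d,u,v):
    K,T=d["K"],d["T"]
    p=np.linalg.inv(K)@np.array([u,v,1.]); c=np.array([p[0],-p[1],-p[2]])
    return T[:3,3],T[:3,:3]@c
def onplane(d,u,v,z):
    o,r=ray(d,u,v); return o+r*(z-o[2])/r[2]
def proj(d,P):
    K,T=d["K"],d["T"]; c=T[:3,:3].T@(np.asarray(P)-T[:3,3]); p=K@np.array([c[0],-c[1],-c[2]]); return p[:2]/p[2]
def crop(d,x0,y0,x1,y1,f,name):
    im=d["pixels"][y0:y1,x0:x1]; im=cv2.resize(im,None,fx=f,fy=f,interpolation=cv2.INTER_CUBIC)
    im=cv2.convertScaleAbs(im,alpha=1.0); cv2.imwrite(name,im)
E
python3 - <<'E'
from h import *
t=load("top0"); s=load("side0")
crop(t,230,180,470,320,3.3,"pics/tz.png")
crop(s,230,170,470,345,3.3,"pics/sz.png")
for n,u,v,z in [("full",436,265,.048),("empty",436,225,.048),("chan end",352,215,.06),("crystal",415,137,.02),("bookcorner",350,195,.02),("traycentre",325,289,.012),("edge",455,300,0)]: print(n,onplane(t,u,v,z).round(3))
E
```

```text
full [ 0.457 -0.185  0.048]
empty [ 0.534 -0.19   0.048]
chan end [ 0.557 -0.027  0.06 ]
crystal [ 0.722 -0.164  0.02 ]
bookcorner [ 0.605 -0.026  0.02 ]
traycentre [0.418 0.029 0.012]
edge [ 0.389 -0.23   0.   ]
```

View pics/tz.png

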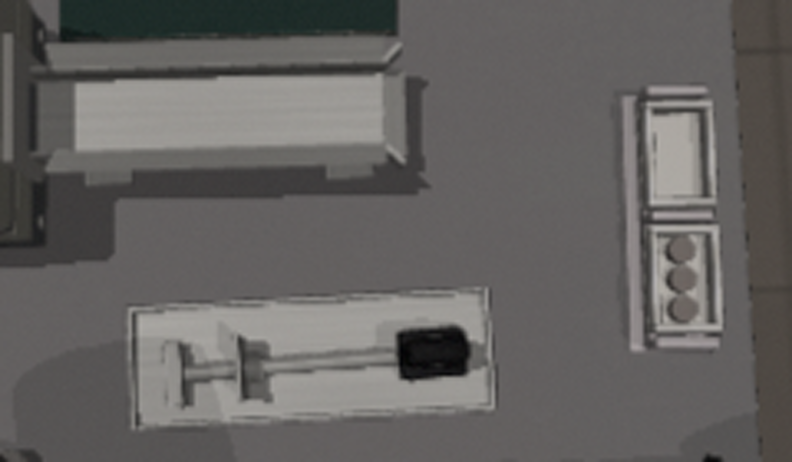

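View pics/sz.png

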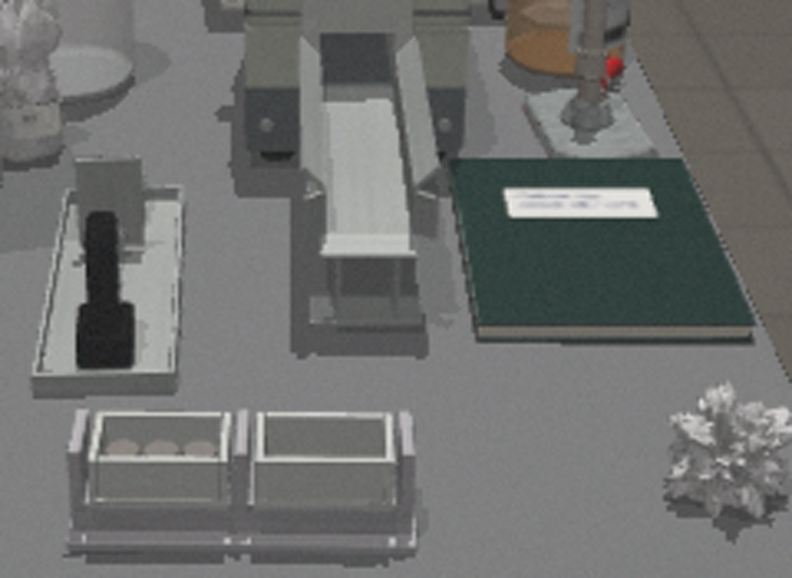

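```bash
python3 - <<'E'
from h import *
t=load("top0"); s=load("side0")
a=t["pixels"][200:295,412:462]; a=cv2.resize(a,None,fx=6,fy=6,interpolation=cv2.INTER_CUBIC)
b=s["pixels"][285:345,240:365]; b=cv2.resize(b,None,fx=6,fy=6,interpolation=cv2.INTER_CUBIC)
cv2.imwrite("pics/t_stand.png",a);cv2.imwrite("pics/s_stand.png",b)
crop(t,235,180,365,250,6,"pics/t_ch.png")
crop(s,310,190,370,275,7,"pics/s_ch.png")
crop(t,262,262,387,315,6.2,"pics/t_tray.png")
E
```

```text
(no output)
```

View pics/t_stand.png

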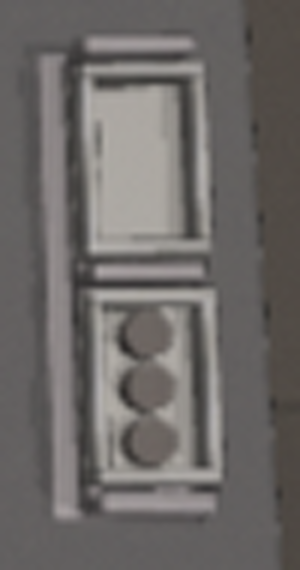

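View pics/s_stand.png

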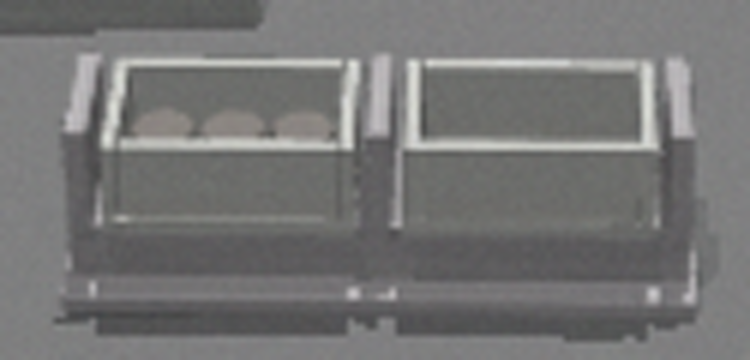

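View pics/t_ch.png

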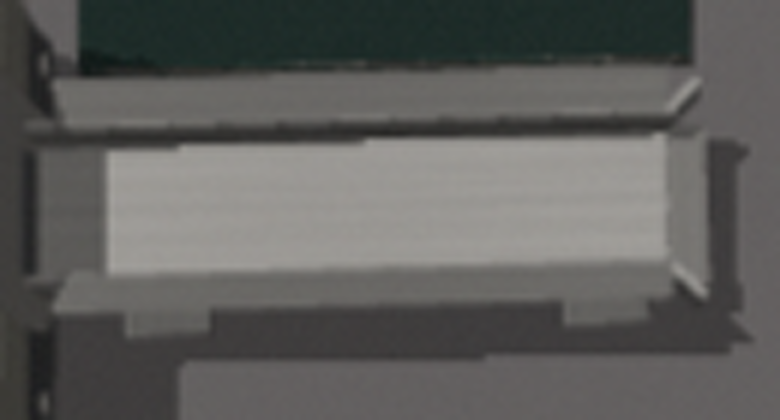

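View pics/s_ch.png

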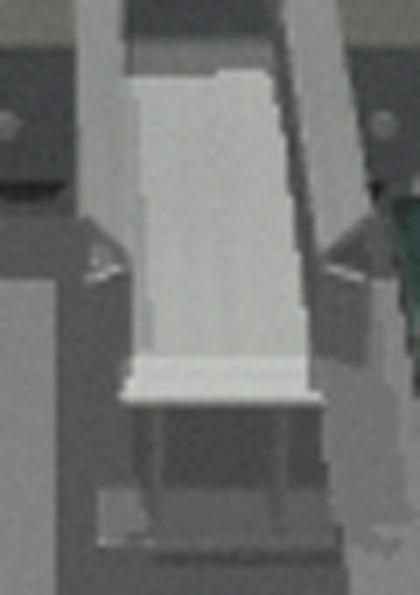

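View pics/t_tray.png

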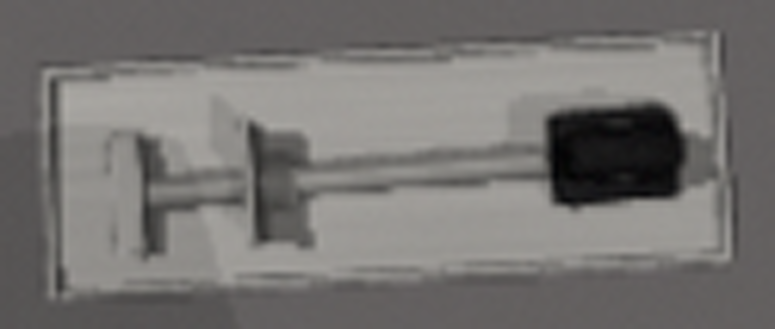

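```bash
cat >> h.py <<'E'
def zp(d,zx,zy,x0,y0,f,z): return onplane(d,x0+(zx+.5)/f-.5,y0+(zy+.5)/f-.5,z)
E
python3 - <<'E'
from h import *
t=load("top0"); s=load("side0")
def show(n,d,x0,y0,f,z,pts):
    P=np.array([zp(d,*p,x0,y0,f,z) for p in pts]); print(n,(P[:,:2]*1000).round(1).tolist(),"mean",(P.mean(0)*1000).round(1)); return P
show("full top TL TR BR BL",t,412,200,6,.048,[(90,291),(214,291),(221,480),(96,482)])
show("empty top",t,412,200,6,.048,[(82,62),(203,62),(211,252),(87,254)])
show("full side nearL nearR farR farL",s,240,285,6,.048,[(101,148),(353,150),(358,60),(116,60)])
show("empty side",s,240,285,6,.048,[(402,148),(657,150),(654,62),(406,60)])
show("pellets",t,412,200,6,.0405,[(147,332),(148,386),(150,440)])
show("chan floor top: mouthfar.. (666,137)(666,262)(107,150)(107,275)",t,235,180,6,.06,[(666,137),(668,262),(107,150),(107,275)])
show("lip top edges outer z=.099",t,235,180,6,.099,[(55,80),(675,65),(60,312),(680,297)])
show("floor side: near edge L,R; lit far L R",s,310,190,7,.06,[(135,357),(309,357),(135,78),(272,72)])
show("flare tips side",s,310,190,7,.06,[(120,400),(325,402)])
show("tray rim top",t,262,262,6.2,.012,[(44,70),(717,34),(730,260),(55,296)])
show("grip top",t,262,262,6.2,.080,[(550,112),(672,106),(682,192),(557,203)])
show("plate top edge z=.064",t,262,262,6.2,.064,[(250,120),(258,243)])
show("head top front z=.025",t,262,262,6.2,.025,[(110,138),(118,250)])
E
```

```text
full top TL TR BR BL [[490.1, -168.9], [488.9, -208.6], [428.5, -207.1], [429.0, -167.5]] mean [ 459.1 -188.    48. ]
empty top [[564.7, -170.5], [563.5, -209.6], [501.5, -208.4], [502.0, -168.6]] mean [ 533.  -189.3   48. ]
full side nearL nearR farR farL [[429.0, -209.7], [490.1, -210.8], [490.4, -171.0], [429.3, -170.7]] mean [ 459.7 -190.6   48. ]
empty side [[501.9, -210.0], [563.6, -211.2], [565.1, -172.3], [502.5, -171.1]] mean [ 533.3 -191.2   48. ]
pellets [[477.0, -188.2], [459.5, -187.5], [442.1, -187.1]] mean [ 459.5 -187.6   40.5]
chan floor top: mouthfar.. (666,137)(666,262)(107,150)(107,275) [[581.8, -15.6], [541.2, -14.9], [583.1, 164.3], [542.3, 164.6]] mean [562.1  74.6  60. ]
lip top edges outer z=.099 [[597.3, 173.2], [596.2, -17.9], [525.1, 172.0], [524.1, -17.0]] mean [560.7  77.6  99. ]
floor side: near edge L,R; lit far L R [[539.0, -16.6], [582.6, -16.8], [543.4, 160.0], [583.5, 164.2]] mean [562.1  72.7  60. ]
flare tips side [[534.7, -39.5], [585.0, -40.8]] mean [559.8 -40.1  60. ]
tray rim top [[453.0, 141.3], [458.4, -76.1], [386.2, -77.3], [380.8, 138.6]] mean [419.6  31.6  12. ]
grip top [[432.7, -18.9], [433.4, -55.1], [408.0, -57.1], [405.8, -20.1]] mean [420.  -37.8  80. ]
plate top edge z=.064 [[433.3, 71.4], [396.4, 69.8]] mean [414.9  70.6  64. ]
head top front z=.025 [[430.2, 118.7], [394.9, 116.7]] mean [412.5 117.7  25. ]
```

```bash
python3 - <<'E'
from h import *
s=load("side0"); t=load("top0")
crop(s,235,210,295,295,7,"pics/s_push.png")
c=np.array([.418,.034]);a=np.array([-.042,.999]); b=np.array([a[1],-a[0]])
for n,x,y,z in [("grip near bottom L",-90,8,23),("nbR",-90,-8,23),("near top L",-90,8,80),("near topR",-90,-8,80),("far top L",-54,8,80),("far bottom L",-54,8,23),("plate topL",43,19,64),("plate topR",43,-19,64)]:
    P=np.r_[c+a*x/1000-b*y/1000,z/1000]
    for nm,d,x0,y0,f in(("s",s,235,210,7),("t",t,262,262,6.2)):
        u=proj(d,P); print(n,nm,((u+.5-[x0,y0])*f).round(0))
E
```

```text
grip near bottom L s [153. 427.]
grip near bottom L t [664. 175.]
nbR s [219. 425.]
nbR t [660. 124.]
near top L s [142. 221.]
near top L t [679. 173.]
near topR s [209. 219.]
near topR t [674. 119.]
far top L s [150. 154.]
far top L t [558. 182.]
far bottom L s [160. 355.]
far bottom L t [550. 183.]
plate topL s [130.  48.]
plate topL t [237. 241.]
plate topR s [270.  46.]
plate topR t [229. 115.]
```

View pics/s_push.png

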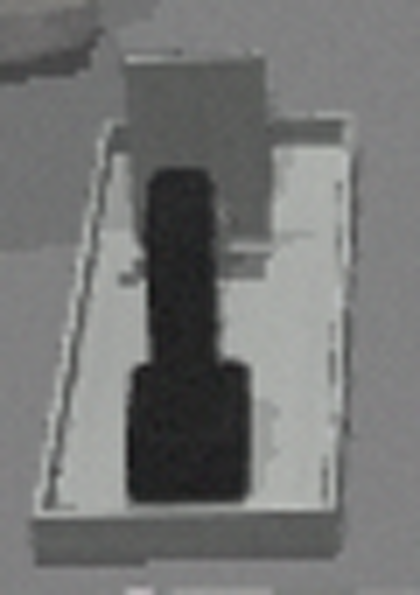

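```bash
python3 - <<'E'
from h import *
s=load("side0"); t=load("top0")
im=t["pixels"][268:308,270:385]; im=cv2.resize(im,None,fx=6.9,fy=6.9,interpolation=cv2.INTER_NEAREST).astype(float)
cv2.imwrite("pics/t_p2.png",np.clip((im/255)**.5*255*1.1,0,255).astype(np.uint8))
E
```

```text
(no output)
```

View pics/t_p2.png

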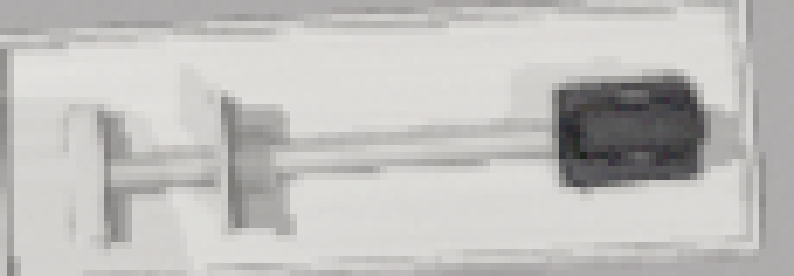

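```bash
python3 - <<'E'
from h import *
t=load("top0"); s=load("side0")
f=6.9
for n,z,pts in [("col",.080,[(583,110),(704,108),(704,152),(583,156)]),("plate",.064,[(222,93),(233,228)]),("headfront",.025,[(70,108),(78,240)]),("headback",.025,[(99,108),(106,240)])]:
    P=np.array([zp(t,*p,270,268,f,z) for p in pts])*1000; print(n,P[:,:2].round(1).tolist(),P.mean(0).round(1))
# side column top far edge and near
for n,z,pts in [("coltop far",.080,[(152,168),(210,168)]),("platetop",.064,[(127,57),(267,57)])]:
    P=np.array([zp(s,*p,235,210,7,z) for p in pts])*1000; print(n,P[:,:2].round(1).tolist(),P.mean(0).round(1))
E
```

```text
col [[425.4, -25.6], [425.0, -57.8], [413.4, -57.4], [413.2, -25.2]] [419.3 -41.5  80. ]
plate [[433.1, 71.7], [396.6, 69.5]] [414.9  70.6  64. ]
headfront [[431.3, 117.9], [394.0, 116.2]] [412.7 117.1  25. ]
headback [[431.1, 109.6], [393.8, 108.2]] [412.5 108.9  25. ]
coltop far [[413.7, -28.4], [428.0, -28.5]] [420.8 -28.4  80. ]
platetop [[397.1, 70.3], [435.0, 70.1]] [416.   70.2  64. ]
```

The top zoom shows the grip column's top at zoom (583–704, 108–156), the plate's front edge near x≈225 and the head's front near 72. From these:

| Item | Position (mm) | Direction |
|---|---|---|
| Full boat | (459, -189) | axis yaw about -0.9° |
| Channel axis | x≈561 | mouth at y≈184 |
| Pusher origin | (417, 29) | yaw about 92.4° |
| Tray centre | (419.6, 31.6) | yaw about 91.4° |

I'll move above the boat first.

Call:
send_rows([
  {"translation": [0,0,0],"twist": 6.7,"grip": 8.5},
  {"translation": [0,0,0],"twist": 6.7,"grip": 8.5},
  {"translation": [0,0,0],"twist": 6.7,"grip": 8.5},
  {"translation": [0,0,0],"twist": 6.7,"grip": 8.5},
], squeeze=50)

```text
time_s: 0.43
eef_pos: [0.251, -0.517, 0.2498]
orientation: [-0.699, 0.715, 0.0, 0.0]
force: [-0.3, 0.9, -0.3]
gripper_width: 0.0853
```

Call:
send_rows([
  {"translation": [-2.75,-1.69,0.8],"twist": 0,"grip": 8.5},
  {"translation": [-2.75,-1.69,0.8],"twist": 0,"grip": 8.5},
  {"translation": [-2.75,-1.69,0.8],"twist": 0,"grip": 8.5},
  {"translation": [-2.75,-1.69,0.8],"twist": 0,"grip": 8.5},
  {"translation": [-2.75,-1.69,0.8],"twist": 0,"grip": 8.5},
  {"translation": [-2.75,-1.69,0.8],"twist": 0,"grip": 8.5},
  {"translation": [-2.75,-1.69,0.8],"twist": 0,"grip": 8.5},
  {"translation": [-2.75,-1.69,0.8],"twist": 0,"grip": 8.5},
  {"translation": [-2.75,-1.69,0.8],"twist": 0,"grip": 8.5},
  {"translation": [-2.75,-1.69,0.8],"twist": 0,"grip": 8.5},
  {"translation": [-2.75,-1.69,0.8],"twist": 0,"grip": 8.5},
  {"translation": [-2.75,-1.69,0.8],"twist": 0,"grip": 8.5},
])

```text
time_s: 1.43
eef_pos: [0.4595, -0.189, 0.1537]
orientation: [-0.701, 0.713, 0.0, -0.0]
force: [0.3, -0.9, -0.2]
gripper_width: 0.0845
```

```bash
cat > st.py <<'E'
from workcell import bot
import numpy as np, sys
s=bot.get_state(); 
from scipy.spatial.transform import Rotation as R
M=R.from_quat(s["orientation"]).as_matrix()
print("t",round(s["time_s"],2),"pos",(s["eef_pos"]*1000).round(1),"yaw",np.degrees(np.arctan2(M[1,0],M[0,0])).round(2),"tilt",np.degrees(np.arccos(-M[2,2])).round(2),"F",s["force"].round(1),"w",round(s["gripper_width"]*1000,1),"j",np.degrees(s["joints"]).round(0))
if len(sys.argv)>3:
    d=np.array([float(a) for a in sys.argv[1:4]])/1000-s["eef_pos"]; print("shift cm in tool axes",(M.T@d*100).round(2))
    if len(sys.argv)>4: print("twist",(np.degrees(np.arctan2(M[1,0],M[0,0]))-float(sys.argv[4])+180)%360-180)
E
python3 st.py 459.3 -189.3 47
```

```text
t 1.43 pos [ 459.5 -189.   153.7] yaw -90.92 tilt 0.02 F [ 0.3 -0.9 -0.2] w 84.5 j [-36.   7. 108.  -0.  65.  55.]
shift cm in tool axes [ 0.04  0.02 10.67]
```

Call:
send_rows([
  {"translation": [0.04,0.02,3.0],"twist": 0,"grip": 8.5},
  {"translation": [0,0,3.0],"twist": 0,"grip": 8.5},
  {"translation": [0,0,2.5],"twist": 0,"grip": 8.5},
  {"translation": [0,0,1.5],"twist": 0,"grip": 8.5},
  {"translation": [0,0,0.67],"twist": 0,"grip": 8.5},
  {"translation": [0,0,0],"twist": 0,"grip": 5.5},
  {"translation": [0,0,0],"twist": 0,"grip": 4.5},
  {"translation": [0,0,0],"twist": 0,"grip": 3.0},
  {"translation": [0,0,0],"twist": 0,"grip": 3.0},
  {"translation": [0,0,0],"twist": 0,"grip": 3.0},
  {"translation": [0,0,0],"twist": 0,"grip": 3.0},
])

```text
time_s: 2.35
eef_pos: [0.46, -0.1919, 0.0492]
orientation: [-0.701, 0.713, -0.002, 0.0]
force: [-0.5, 0.6, 6.3]
gripper_width: 0.0387
```

```bash
python3 st.py
```

```text
t 2.35 pos [ 460.  -191.9   49.2] yaw -90.92 tilt 0.19 F [-0.5  0.6  6.3] w 38.7 j [-36.  17. 111.  -0.  52.  55.]
```

Call:
send_rows([
  {"translation": [0,0,-0.5],"twist": 0,"grip": 3.0},
  {"translation": [0,0,-1.0],"twist": 0,"grip": 3.0},
  {"translation": [0,0,-2.0],"twist": 0,"grip": 3.0},
  {"translation": [0,0,-2.5],"twist": 0,"grip": 3.0},
  {"translation": [0,0,-2.0],"twist": 0,"grip": 3.0},
  {"translation": [0,0,0],"twist": 0,"grip": 3.0},
])

```text
time_s: 2.85
eef_pos: [0.4613, -0.1926, 0.1325]
orientation: [-0.702, 0.713, -0.004, 0.001]
force: [1.0, -0.5, -1.2]
gripper_width: 0.039
```

```bash
python3 - <<'E'
from workcell import bot
import cv2, numpy as np
from h import *
r=bot.read_camera("side"); np.savez("side1.npz",**r); crop(r,200,170,440,345,3.3,"pics/s1.png")
E
python3 st.py 620 -110 130
```

```text
t 2.9 pos [ 460.4 -192.   130.5] yaw -90.91 tilt 0.32 F [-1.1 -0.7 -2.2] w 39.0 j [-36.   9. 109.   0.  62.  55.]
shift cm in tool axes [ -8.46 -15.83   0.09]
```

View pics/s1.png

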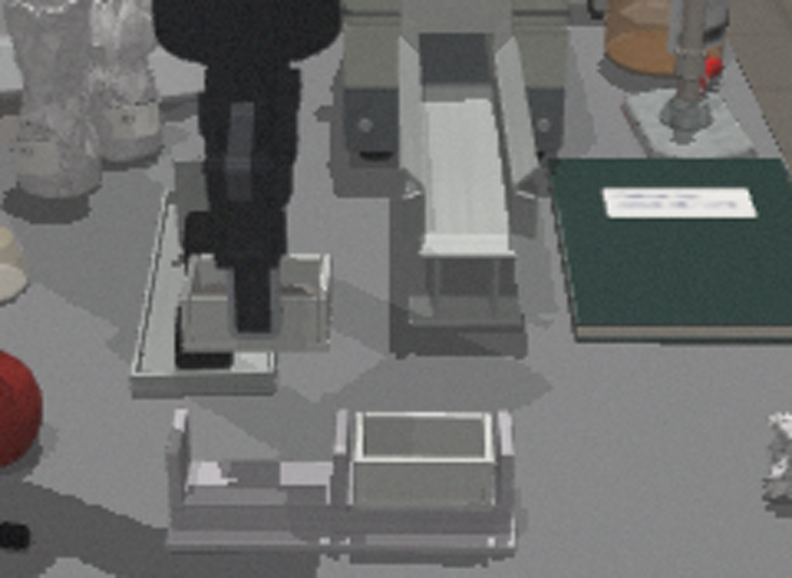

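The boat hangs level between the fingers at about (258,300) in the picture, and the empty boat hasn't moved. I'll carry it to the clear bench at (620, -110).

Call:
send_rows([
  {"translation": [-0.4,-0.7,0],"twist": 0,"grip": 3.0},
  {"translation": [-0.7,-1.3,0],"twist": 0,"grip": 3.0},
  {"translation": [-0.9,-1.7,0],"twist": 0,"grip": 3.0},
  {"translation": [-1.1,-2.1,0],"twist": 0,"grip": 3.0},
  {"translation": [-1.1,-2.1,0],"twist": 0,"grip": 3.0},
  {"translation": [-1.1,-2.1,0],"twist": 0,"grip": 3.0},
  {"translation": [-1.1,-2.0,0],"twist": 0,"grip": 3.0},
  {"translation": [-0.9,-1.7,0],"twist": 0,"grip": 3.0},
  {"translation": [-0.8,-1.3,1.5],"twist": 0,"grip": 3.0},
  {"translation": [-0.46,-0.83,2.0],"twist": 0,"grip": 3.0},
  {"translation": [0,0,2.0],"twist": 0,"grip": 3.0},
  {"translation": [0,0,2.0],"twist": -0.9,"grip": 3.0},
])

```text
time_s: 3.9
eef_pos: [0.6181, -0.1064, 0.0497]
orientation: [0.707, -0.707, -0.001, 0.0]
force: [-1.0, 0.3, -1.3]
gripper_width: 0.0388
```

```bash
python3 st.py 620 -110 27
```

```text
t 3.9 pos [ 618.1 -106.4   49.7] yaw -89.96 tilt 0.16 F [-1.   0.3 -1.3] w 38.8 j [-21.  31.  91.   0.  59.  69.]
shift cm in tool axes [ 0.37 -0.2   2.27]
```

Call:
send_rows([
  {"translation": [0,0,0.8],"twist": 0,"grip": 3.0},
  {"translation": [0,0,0.6],"twist": 0,"grip": 3.0},
  {"translation": [0,0,0.4],"twist": 0,"grip": 3.0},
  {"translation": [0,0,0.2],"twist": 0,"grip": 3.0},
  {"translation": [0,0,0.1],"twist": 0,"grip": 3.0},
  {"translation": [0,0,0],"twist": 0,"grip": 3.0},
])

```text
time_s: 4.4
eef_pos: [0.6191, -0.1082, 0.0324]
orientation: [-0.707, 0.707, -0.001, 0.0]
force: [0.5, 0.2, -1.1]
gripper_width: 0.0388
```

```bash
python3 st.py 620 -110 27;python3 - <<'E'
from workcell import bot
import cv2, numpy as np
from h import *
r=bot.read_camera("side"); np.savez("side2.npz",**r); crop(r,300,200,460,320,5,"pics/s2.png")
E
```

```text
t 4.4 pos [ 619.1 -108.2   32.4] yaw -90.03 tilt 0.08 F [ 0.5  0.2 -1.1] w 38.8 j [-21.  32.  91.   0.  57.  69.]
shift cm in tool axes [ 0.18 -0.09  0.54]
```

View pics/s2.png

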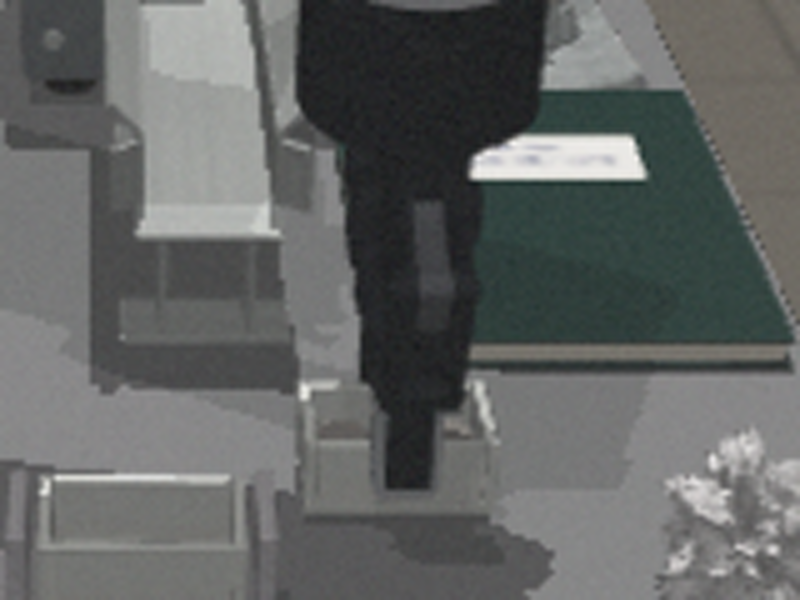

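The boat is held level over the bench at about (395,450) with a small gap left under it. I'll lower it the rest of the way.

Call:
send_rows([
  {"translation": [0,0,0.3],"twist": 0,"grip": 3.0},
  {"translation": [0,0,0.2],"twist": 0,"grip": 3.0},
  {"translation": [0,0,0.1],"twist": 0,"grip": 3.0},
  {"translation": [0,0,0],"twist": 0,"grip": 3.0},
  {"translation": [0,0,0],"twist": 0,"grip": 3.0},
])

```text
time_s: 4.87
eef_pos: [0.6191, -0.1082, 0.0272]
orientation: [-0.707, 0.707, -0.001, 0.0]
force: [-4.0, 1.4, 8.8]
gripper_width: 0.039
```

```bash
python3 st.py 620 -110 27
```

```text
t 4.87 pos [ 619.1 -108.2   27.2] yaw -90.01 tilt 0.06 F [-4.   1.4  8.8] w 39.0 j [-21.  33.  91.  -0.  56.  69.]
shift cm in tool axes [ 0.18 -0.09  0.02]
```

Call:
send_rows([
  {"translation": [0,0,0],"twist": 0,"grip": 4.5},
  {"translation": [0,0,0],"twist": 0,"grip": 5.5},
  {"translation": [0,0,0],"twist": 0,"grip": 8.5},
  {"translation": [0,0,0],"twist": 0,"grip": 8.5},
  {"translation": [0,0,-1.5],"twist": 0,"grip": 8.5},
  {"translation": [0,0,-3.0],"twist": 0,"grip": 8.5},
  {"translation": [0,0,-2.0],"twist": -7,"grip": 8.5},
  {"translation": [0,0,0],"twist": -7,"grip": 8.5},
  {"translation": [0,0,0],"twist": -7,"grip": 8.5},
  {"translation": [0,0,0],"twist": -7,"grip": 8.5},
  {"translation": [0,0,0],"twist": -7,"grip": 8.5},
  {"translation": [0,0,0],"twist": -7,"grip": 8.5},
])

```text
time_s: 5.87
eef_pos: [0.6188, -0.108, 0.0919]
orientation: [0.915, -0.404, 0.0, -0.0]
force: [-0.5, 0.4, 0.6]
gripper_width: 0.0848
```

Call:
send_rows([
  {"translation": [0,0,0],"twist": -7,"grip": 8.5},
  {"translation": [0,0,0],"twist": -7,"grip": 8.5},
  {"translation": [0,0,0],"twist": -7,"grip": 8.5},
  {"translation": [0,0,0],"twist": -7,"grip": 8.5},
  {"translation": [0,0,0],"twist": -7,"grip": 8.5},
  {"translation": [0,0,0],"twist": -7,"grip": 8.5},
  {"translation": [0,0,0],"twist": -6,"grip": 8.5},
])

```text
time_s: 6.45
eef_pos: [0.6188, -0.108, 0.0918]
orientation: [1.0, 0.003, 0.0, 0.0]
force: [-0.2, 0.5, 0.3]
gripper_width: 0.085
```

```bash
python3 st.py 620 -110 27 0;python3 - <<'E'
from workcell import bot
import cv2, numpy as np
from h import *
r=bot.read_camera("side"); np.savez("side3.npz",**r); crop(r,300,200,460,320,5,"pics/s3.png")
r=bot.read_camera("top"); np.savez("top3.npz",**r); crop(r,330,140,460,240,6,"pics/t3.png")
E
```

```text
t 6.45 pos [ 618.8 -108.    91.8] yaw 0.34 tilt 0.05 F [-0.2  0.5  0.3] w 85.0 j [-21.  27.  90.  -0.  63. -21.]
shift cm in tool axes [0.11 0.2  6.48]
twist 0.33897034908864043
```

View pics/s3.png

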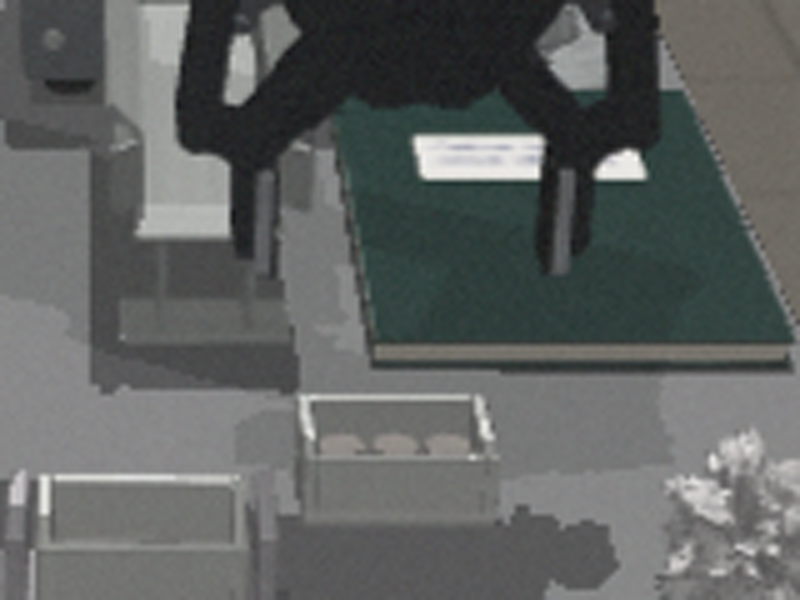

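View pics/t3.png

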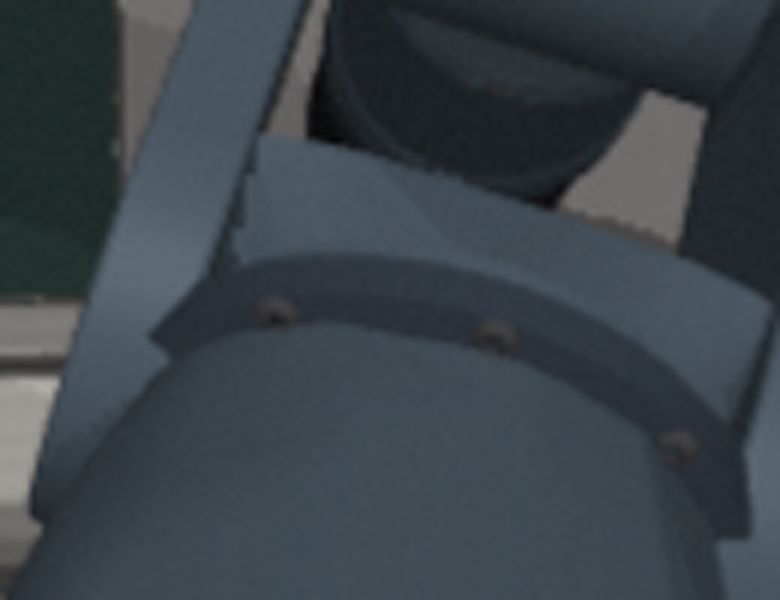

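The boat stands flat and released in the side view, rim corners (300,459), (497,459) and far edge row 398. The arm hides it in the top view.

```bash
python3 - <<'E'
from h import *
s=load("side3")
P=np.array([zp(s,*p,300,200,5,.026) for p in [(299,459),(497,459),(486,397),(303,397)]])*1000; print(P[:,:2].round(1).tolist(),P.mean(0).round(1))
P=np.array([zp(s,*p,300,200,5,0.0) for p in [(304,522),(497,522)]])*1000; print(P[:,:2].round(1).tolist(),P.mean(0).round(1))
E
```

```text
[[585.5, -128.2], [648.9, -128.5], [650.5, -90.5], [589.6, -90.2]] [ 618.6 -109.3   26. ]
[[588.2, -125.4], [651.0, -125.7]] [ 619.6 -125.6    0. ]
```

Call:
send_rows([
  {"translation": [0.02,0,2.5],"twist": 0.3,"grip": 8.5},
  {"translation": [0,0,2.3],"twist": 0,"grip": 8.5},
  {"translation": [0,0,1.5],"twist": 0,"grip": 8.5},
  {"translation": [0,0,0.4],"twist": 0,"grip": 8.5},
  {"translation": [0,0,0],"twist": 0,"grip": 7.0},
  {"translation": [0,0,0],"twist": 0,"grip": 6.4},
  {"translation": [0,0,0],"twist": 0,"grip": 5.0},
  {"translation": [0,0,0],"twist": 0,"grip": 5.0},
  {"translation": [0,0,0],"twist": 0,"grip": 5.0},
  {"translation": [0,0,0],"twist": 0,"grip": 5.0},
])

```text
time_s: 7.38
eef_pos: [0.6198, -0.1083, 0.025]
orientation: [1.0, -0.003, 0.001, 0.0]
force: [-0.8, -0.1, 5.7]
gripper_width: 0.0609
```

```bash
python3 st.py
```

```text
t 7.38 pos [ 619.8 -108.3   25. ] yaw -0.32 tilt 0.14 F [-0.8 -0.1  5.7] w 60.9 j [-21.  33.  91.   0.  56. -20.]
```

Call:
send_rows([
  {"translation": [0,0,-0.5],"twist": 0,"grip": 5.0},
  {"translation": [0,0,-1.5],"twist": 0,"grip": 5.0},
  {"translation": [0,0,-2.5],"twist": 0,"grip": 5.0},
  {"translation": [0,0,-3.0],"twist": 0,"grip": 5.0},
  {"translation": [0,0,-3.0],"twist": 0,"grip": 5.0},
  {"translation": [0,0,-2.0],"twist": 3,"grip": 5.0},
  {"translation": [0,0,-1.0],"twist": 5,"grip": 5.0},
  {"translation": [0,0,0],"twist": 7,"grip": 5.0},
  {"translation": [0,0,0],"twist": 7,"grip": 5.0},
  {"translation": [0,0,0],"twist": 7,"grip": 5.0},
  {"translation": [0,0,0],"twist": 7,"grip": 5.0},
  {"translation": [0,0,0],"twist": 7,"grip": 5.0},
])

```text
time_s: 8.38
eef_pos: [0.6186, -0.1078, 0.1596]
orientation: [0.928, -0.372, 0.0, -0.0]
force: [-0.7, 0.1, -1.3]
gripper_width: 0.0609
```

Call:
send_rows([
  {"translation": [0,0,0],"twist": 7,"grip": 5.0},
  {"translation": [0,0,0],"twist": 7,"grip": 5.0},
  {"translation": [0,0,0],"twist": 7,"grip": 5.0},
  {"translation": [0,0,0],"twist": 7,"grip": 5.0},
  {"translation": [0,0,0],"twist": 7,"grip": 5.0},
  {"translation": [0,0,0],"twist": 7,"grip": 5.0},
  {"translation": [0,0,0],"twist": 5,"grip": 5.0},
  {"translation": [0,0,0],"twist": 0,"grip": 5.0},
])

```text
time_s: 9.05
eef_pos: [0.6186, -0.1078, 0.1595]
orientation: [-0.704, 0.71, -0.0, 0.0]
force: [-1.0, -0.3, -0.8]
gripper_width: 0.0606
```

```bash
python3 st.py 561.3 109 155 -90.35
```

```text
t 9.05 pos [ 618.6 -107.8  159.5] yaw -90.49 tilt 0.02 F [-1.  -0.3 -0.8] w 60.6 j [-21.  22.  88.   0.  70.  70.]
shift cm in tool axes [-21.63   5.92   0.45]
twist -0.136153585890753
```

Call:
send_rows([
  {"translation": [-0.8,0.2,0],"twist": -0.1,"grip": 5.0},
  {"translation": [-1.6,0.42,0],"twist": 0,"grip": 5.0},
  {"translation": [-2.1,0.6,0],"twist": 0,"grip": 5.0},
  {"translation": [-2.4,0.7,0],"twist": 0,"grip": 5.0},
  {"translation": [-2.4,0.7,0],"twist": 0,"grip": 5.0},
  {"translation": [-2.4,0.7,0],"twist": 0,"grip": 5.0},
  {"translation": [-2.4,0.7,0],"twist": 0,"grip": 5.0},
  {"translation": [-2.4,0.7,0],"twist": 0,"grip": 5.0},
  {"translation": [-2.2,0.6,0],"twist": 0,"grip": 5.0},
  {"translation": [-1.8,0.4,0],"twist": 0,"grip": 5.0},
  {"translation": [-1.13,0.2,0],"twist": 0,"grip": 5.0},
  {"translation": [0,0,0],"twist": 0,"grip": 5.0},
])

```text
time_s: 10.05
eef_pos: [0.5591, 0.1117, 0.1588]
orientation: [0.707, -0.707, -0.0, -0.0]
force: [-0.8, -0.8, -1.1]
gripper_width: 0.0608
```

```bash
python3 st.py 561.3 109 85 -90.35;python3 - <<'E'
from workcell import bot
import cv2, numpy as np
from h import *
r=bot.read_camera("side"); np.savez("side4.npz",**r); crop(r,280,110,400,230,5,"pics/s4.png")
r=bot.read_camera("top"); np.savez("top4.npz",**r); crop(r,200,150,380,270,4,"pics/t4.png")
E
```

```text
t 10.05 pos [559.1 111.7 158.8] yaw -89.95 tilt 0.05 F [-0.8 -0.8 -1.1] w 60.8 j [-1. 15. 97.  0. 67. 89.]
shift cm in tool axes [ 0.27 -0.22  7.38]
twist 0.4006553379874731
```

View pics/s4.png

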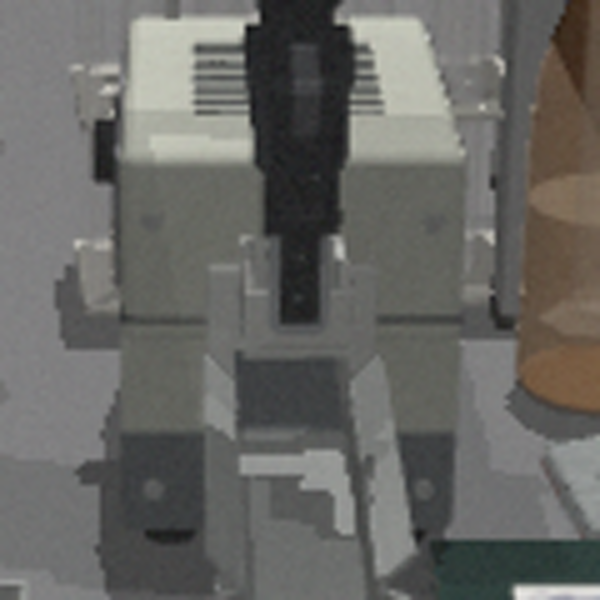

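View pics/t4.png

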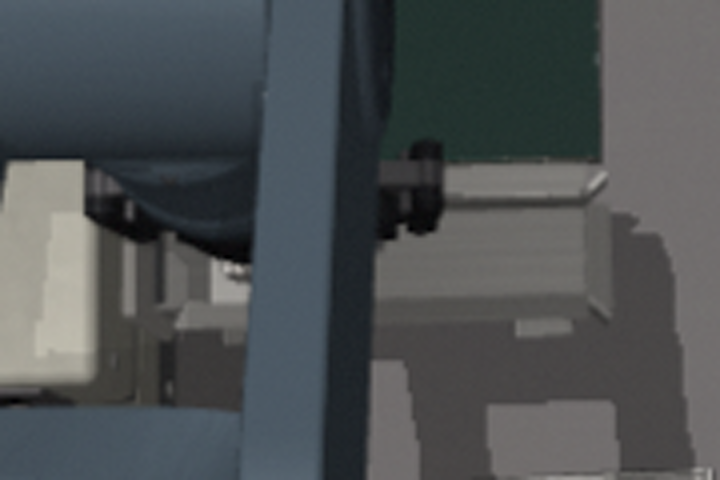

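The side view shows the boat held level above the channel at (295,290), a little left of centre, matching x=559. The top view is partly hidden by the arm, and the housing looks clear. I'll correct x by +2 mm and lower to the lips.

Call:
send_rows([
  {"translation": [0.6,-0.22,0],"twist": 0.4,"grip": 5.0},
  {"translation": [0,0,1.5],"twist": 0,"grip": 5.0},
  {"translation": [0,0,1.5],"twist": 0,"grip": 5.0},
  {"translation": [0,0,0.9],"twist": 0,"grip": 5.0},
  {"translation": [0,0,0],"twist": 0,"grip": 5.0},
])

```text
time_s: 10.57
eef_pos: [0.5612, 0.1013, 0.1172]
orientation: [-0.703, 0.711, 0.001, -0.002]
force: [0.2, 0.2, -2.7]
gripper_width: 0.0606
```

```bash
python3 st.py 561.3 105 85 -90.35;python3 - <<'E'
from workcell import bot
import cv2, numpy as np
from h import *
r=bot.read_camera("side"); np.savez("side5.npz",**r); crop(r,300,130,380,210,7,"pics/s5.png")
E
```

```text
t 10.57 pos [561.2 101.3 117.2] yaw -90.71 tilt 0.25 F [ 0.2  0.2 -2.7] w 60.6 j [-2. 19. 98. -0. 63. 89.]
shift cm in tool axes [-0.37 -0.02  3.22]
twist -0.3573239707294533
```

View pics/s5.png

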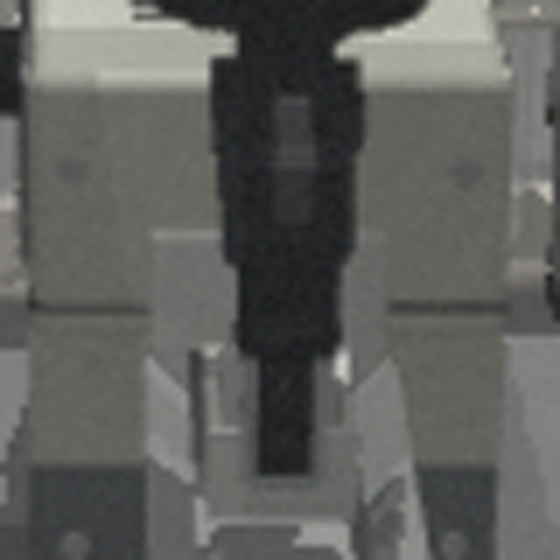

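The boat's near end spans columns 205–355 between walls at about 198 and 360, so it is centred. I'll lower it onto the floor.

Call:
send_rows([
  {"translation": [0,0,0.8],"twist": -0.3,"grip": 5.0},
  {"translation": [0,0,0.8],"twist": 0,"grip": 5.0},
  {"translation": [0,0,0.5],"twist": 0,"grip": 5.0},
  {"translation": [0,0,0.3],"twist": 0,"grip": 5.0},
  {"translation": [0,0,0.2],"twist": 0,"grip": 5.0},
  {"translation": [0,0,0.1],"twist": 0,"grip": 5.0},
  {"translation": [0,0,0],"twist": 0,"grip": 5.0},
])

```text
time_s: 11.2
eef_pos: [0.5625, 0.1027, 0.0925]
orientation: [-0.705, 0.709, 0.0, -0.0]
force: [-0.5, -0.8, -1.1]
gripper_width: 0.0608
```

```bash
python3 st.py 561.3 101 85 -90.35
```

```text
t 11.2 pos [562.5 102.7  92.5] yaw -90.31 tilt 0.0 F [-0.5 -0.8 -1.1] w 60.8 j [-2. 21. 99.  0. 60. 89.]
shift cm in tool axes [0.17 0.12 0.75]
twist 0.04216319484669384
```

Call:
send_rows([
  {"translation": [0,0.08,0.3],"twist": 0,"grip": 5.0},
  {"translation": [0,0,0.2],"twist": 0,"grip": 5.0},
  {"translation": [0,0,0.2],"twist": 0,"grip": 5.0},
  {"translation": [0,0,0.1],"twist": 0,"grip": 5.0},
  {"translation": [0,0,0],"twist": 0,"grip": 5.0},
  {"translation": [0,0,0],"twist": 0,"grip": 5.0},
])

```text
time_s: 11.7
eef_pos: [0.5617, 0.1026, 0.085]
orientation: [-0.705, 0.709, 0.0, -0.0]
force: [-3.1, 0.3, 4.2]
gripper_width: 0.0608
```

```bash
python3 st.py 561.3 101 85 -90.35
```

```text
t 11.7 pos [561.7 102.6  85. ] yaw -90.31 tilt 0.01 F [-3.1  0.3  4.2] w 60.8 j [-2. 21. 99. -0. 59. 89.]
shift cm in tool axes [ 0.16  0.04 -0.  ]
twist 0.03651038471730317
```

Call:
send_rows([
  {"translation": [0,0,0],"twist": 0,"grip": 6.5},
  {"translation": [0,0,0],"twist": 0,"grip": 7.5},
  {"translation": [0,0,0],"twist": 0,"grip": 8.0},
  {"translation": [0,0,0],"twist": 0,"grip": 8.0},
  {"translation": [0,0,-1.0],"twist": 0,"grip": 8.0},
  {"translation": [0,0,-2.5],"twist": 0,"grip": 8.0},
  {"translation": [0,0,-3.5],"twist": 0,"grip": 8.0},
  {"translation": [0,0,-3.5],"twist": 0,"grip": 8.0},
  {"translation": [0,0,-3.0],"twist": 0,"grip": 8.0},
  {"translation": [0,0,0],"twist": 0,"grip": 8.0},
])

```text
time_s: 12.53
eef_pos: [0.5657, 0.1026, 0.228]
orientation: [-0.705, 0.709, -0.005, 0.004]
force: [0.9, -0.6, 0.9]
gripper_width: 0.0797
```

```bash
python3 st.py 419.7 -42 160 -177.6;python3 - <<'E'
from workcell import bot
import cv2, numpy as np
from h import *
r=bot.read_camera("side"); np.savez("side6.npz",**r); crop(r,300,150,380,260,7,"pics/s6.png")
E
```

```text
t 12.53 pos [565.7 102.6 228. ] yaw -90.3 tilt 0.74 F [ 0.9 -0.6  0.9] w 79.7 j [-2. 11. 94.  0. 74. 89.]
shift cm in tool axes [14.54 14.61  6.62]
twist 87.29746432362072
```

View pics/s6.png

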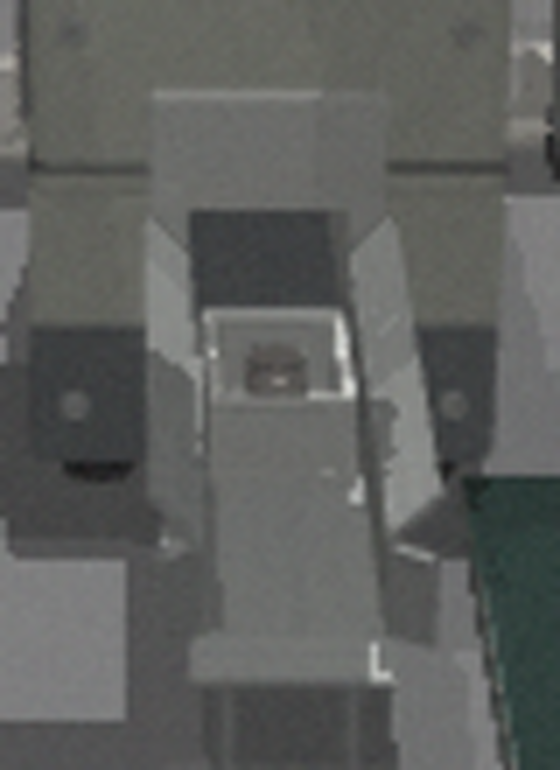

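The boat sits flat and released in the channel, its rim at (207–352, 312–398), centred between the walls. Next comes the pusher, starting with a turn to yaw 2.4°.

Call:
send_rows([
  {"translation": [0,0,0],"twist": -5,"grip": 6},
  {"translation": [0,0,0],"twist": -7,"grip": 6},
  {"translation": [0,0,0],"twist": -7,"grip": 6},
  {"translation": [0,0,0],"twist": -7,"grip": 6},
  {"translation": [0,0,0],"twist": -7,"grip": 6},
  {"translation": [0,0,0],"twist": -7,"grip": 6},
  {"translation": [0,0,0],"twist": -7,"grip": 6},
  {"translation": [0,0,0],"twist": -7,"grip": 6},
  {"translation": [0,0,0],"twist": -7,"grip": 6},
  {"translation": [0,0,0],"twist": -7,"grip": 6},
  {"translation": [0,0,0],"twist": -7,"grip": 6},
  {"translation": [0,0,0],"twist": -7,"grip": 6},
])

```text
time_s: 13.58
eef_pos: [0.5609, 0.1026, 0.2184]
orientation: [0.998, -0.07, -0.001, 0.0]
force: [1.0, -0.5, -0.1]
gripper_width: 0.0603
```

Call:
send_rows([
  {"translation": [0,0,0],"twist": -7,"grip": 6},
  {"translation": [0,0,0],"twist": -3.7,"grip": 6},
  {"translation": [0,0,0],"twist": 0,"grip": 6},
])

```text
time_s: 13.83
eef_pos: [0.561, 0.1026, 0.2185]
orientation: [1.0, 0.022, -0.001, -0.0]
force: [-1.0, -0.0, 1.0]
gripper_width: 0.0601
```

```bash
python3 st.py 419.9 -42 150 2.4
```

```text
t 13.83 pos [561.  102.6 218.5] yaw 2.51 tilt 0.12 F [-1. -0.  1.] w 60.1 j [-2. 12. 94.  0. 74. -4.]
shift cm in tool axes [-14.71  13.83   6.88]
twist 0.11168082231827725
```

Call:
send_rows([
  {"translation": [-0.8,0.8,0],"twist": 0.1,"grip": 6},
  {"translation": [-1.6,1.5,0],"twist": 0,"grip": 6},
  {"translation": [-2.0,1.9,0],"twist": 0,"grip": 6},
  {"translation": [-2.0,1.9,0.8],"twist": 0,"grip": 6},
  {"translation": [-2.0,1.9,1.0],"twist": 0,"grip": 6},
  {"translation": [-2.0,1.9,1.0],"twist": 0,"grip": 6},
  {"translation": [-2.0,1.9,1.5],"twist": 0,"grip": 6},
  {"translation": [-1.5,1.3,1.5],"twist": 0,"grip": 6},
  {"translation": [-0.81,0.73,1.0],"twist": 0,"grip": 6},
  {"translation": [0,0,0],"twist": 0,"grip": 6},
  {"translation": [0,0,0],"twist": 0,"grip": 6},
])

```text
time_s: 14.75
eef_pos: [0.4201, -0.0416, 0.1515]
orientation: [1.0, 0.019, -0.0, -0.0]
force: [0.3, -0.3, 0.7]
gripper_width: 0.0601
```

```bash
python3 st.py 419.9 -42 63 2.4;python3 - <<'E'
from workcell import bot
import cv2, numpy as np
from h import *
r=bot.read_camera("side"); np.savez("side7.npz",**r); crop(r,220,180,320,300,5,"pics/s7.png")
E
```

```text
t 14.75 pos [420.1 -41.6 151.5] yaw 2.14 tilt 0.04 F [ 0.3 -0.3  0.7] w 60.1 j [-22.  -3. 118.   0.  64. -24.]
shift cm in tool axes [-0.02  0.04  8.85]
twist -0.26185846728918705
```

View pics/s7.png

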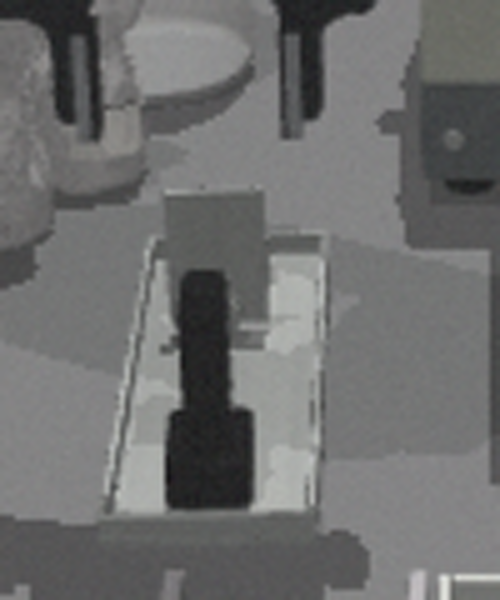

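The open fingers (columns 80 and 292) straddle the grip (column 205). I'll lower and close.

Call:
send_rows([
  {"translation": [0,0,2.0],"twist": -0.2,"grip": 6},
  {"translation": [0,0,2.5],"twist": 0,"grip": 6},
  {"translation": [0,0,2.5],"twist": 0,"grip": 6},
  {"translation": [0,0,1.3],"twist": 0,"grip": 5},
  {"translation": [0,0,0.5],"twist": 0,"grip": 4},
  {"translation": [0,0,0],"twist": 0,"grip": 3},
  {"translation": [0,0,0],"twist": 0,"grip": 2},
  {"translation": [0,0,0],"twist": 0,"grip": 0.5},
  {"translation": [0,0,0],"twist": 0,"grip": 0.5},
  {"translation": [0,0,0],"twist": 0,"grip": 0.5},
  {"translation": [0,0,0],"twist": 0,"grip": 0.5},
], squeeze=100)

```text
time_s: 15.72
eef_pos: [0.4215, -0.0417, 0.0647]
orientation: [1.0, 0.022, 0.001, 0.0]
force: [0.2, 1.6, 6.4]
gripper_width: 0.0148
```

```bash
python3 st.py
```

```text
t 15.72 pos [421.5 -41.7  64.7] yaw 2.48 tilt 0.16 F [0.2 1.6 6.4] w 14.8 j [-22.   7. 121.   0.  52. -24.]
```

Call:
send_rows([
  {"translation": [0,0,-0.5],"twist": 0,"grip": 0.5},
  {"translation": [0,0,-1.0],"twist": 0,"grip": 0.5},
  {"translation": [0,0,-2.0],"twist": 0,"grip": 0.5},
  {"translation": [0,0,-2.5],"twist": 0,"grip": 0.5},
  {"translation": [0,0,-3.0],"twist": 0,"grip": 0.5},
  {"translation": [0,0,-2.5],"twist": 0,"grip": 0.5},
  {"translation": [0,0,-1.0],"twist": 0,"grip": 0.5},
  {"translation": [0,0,0],"twist": 0,"grip": 0.5},
])

```text
time_s: 16.38
eef_pos: [0.4216, -0.0421, 0.191]
orientation: [1.0, 0.022, 0.002, 0.001]
force: [-0.2, -0.3, -1.6]
gripper_width: 0.0148
```

```bash
python3 st.py 561 -110 190 -0.35;python3 - <<'E'
from workcell import bot
import cv2, numpy as np
from h import *
r=bot.read_camera("side"); np.savez("side8.npz",**r); crop(r,200,100,340,300,4,"pics/s8.png")
r=bot.read_camera("top"); np.savez("top8.npz",**r); crop(r,240,220,400,340,5,"pics/t8.png")
E
```

```text
t 16.38 pos [421.6 -42.1 191. ] yaw 2.48 tilt 0.29 F [-0.2 -0.3 -1.6] w 14.8 j [-22.  -6. 116.  -0.  69. -24.]
shift cm in tool axes [13.63  7.38  0.18]
twist 2.8339380995749934
```

View pics/s8.png

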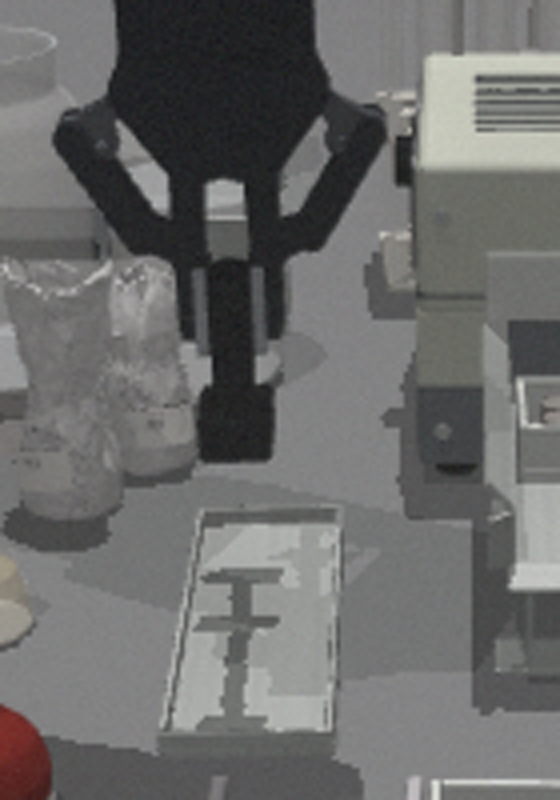

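View pics/t8.png

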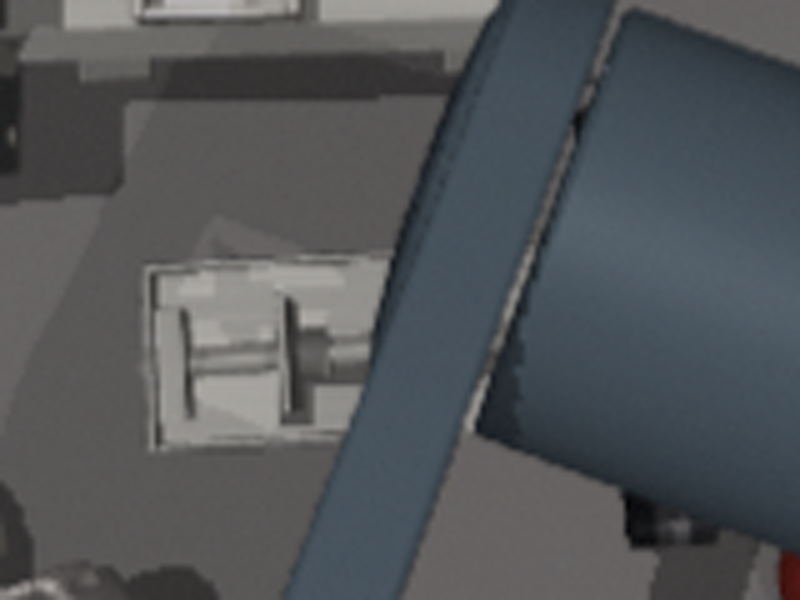

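```bash
python3 - <<'E'
from h import *
t=load("top8"); s=load("side8")
c=np.array([421.6,-42.1]); a=np.array([-np.sin(np.radians(2.5)),np.cos(np.radians(2.5))])
b=np.array([a[1],-a[0]])
for pitch in (-4,-2,0,2,4):
    p=np.radians(pitch)
    for n,x,z in [("plate top",115,61-61.7),("head front top",160,22-61.7)]:
        X=x*np.cos(p)-z*np.sin(p)*1; Z=z*np.cos(p)+x*np.sin(p)
        P=np.r_[c+a*X,191+Z]/1000
        print(pitch,n,"top",((proj(t,P)+.5-[240,220])*5).round(0),"side",((proj(s,P)+.5-[200,100])*4).round(0))
E
```

```text
-4 plate top top [284. 348.] side [243. 232.]
-4 head front top top [171. 359.] side [251. 288.]
-2 plate top top [282. 348.] side [243. 224.]
-2 head front top top [164. 359.] side [251. 276.]
0 plate top top [280. 348.] side [242. 215.]
0 head front top top [157. 359.] side [250. 264.]
2 plate top top [280. 348.] side [242. 207.]
2 head front top top [151. 359.] side [250. 251.]
4 plate top top [279. 348.] side [242. 198.]
4 head front top top [145. 360.] side [249. 239.]
```

The plate's top edge is at about side row 218, against 215 predicted for level, and the top view agrees, so the pusher hangs level. I'll carry it over the channel behind the boat.

Call:
send_rows([
  {"translation": [0,0,0],"twist": 1.5,"grip": 0.5},
  {"translation": [0,0,0],"twist": 1.3,"grip": 0.5},
  {"translation": [0.7,0.3,0],"twist": 0,"grip": 0.5},
  {"translation": [1.4,0.6,0],"twist": 0,"grip": 0.5},
  {"translation": [1.8,0.8,0],"twist": 0,"grip": 0.5},
  {"translation": [2.0,0.9,0],"twist": 0,"grip": 0.5},
  {"translation": [2.0,0.9,0],"twist": 0,"grip": 0.5},
  {"translation": [2.0,0.9,0],"twist": 0,"grip": 0.5},
  {"translation": [1.8,0.8,0],"twist": 0,"grip": 0.5},
  {"translation": [1.4,0.5,0],"twist": 0,"grip": 0.5},
  {"translation": [0.8,0.3,0],"twist": 0,"grip": 0.5},
  {"translation": [0,0,0],"twist": 0,"grip": 0.5},
])

```text
time_s: 17.48
eef_pos: [0.5599, -0.1029, 0.1872]
orientation: [1.0, -0.003, -0.001, -0.0]
force: [-0.2, 0.4, -1.2]
gripper_width: 0.0149
```

```bash
python3 st.py 560.8 -102 122 -0.35;python3 - <<'E'
from workcell import bot
import cv2, numpy as np
from h import *
r=bot.read_camera("side"); np.savez("side9.npz",**r); crop(r,260,100,420,300,4,"pics/s9.png")
r=bot.read_camera("top"); np.savez("top9.npz",**r); crop(r,240,150,400,270,5,"pics/t9.png")
E
```

```text
t 17.48 pos [ 559.9 -102.9  187.2] yaw -0.32 tilt 0.07 F [-0.2  0.4 -1.2] w 14.9 j [-22.  13.  96.  -0.  71. -22.]
shift cm in tool axes [ 0.1  -0.09  6.52]
twist 0.02573401528113095
```

View pics/s9.png

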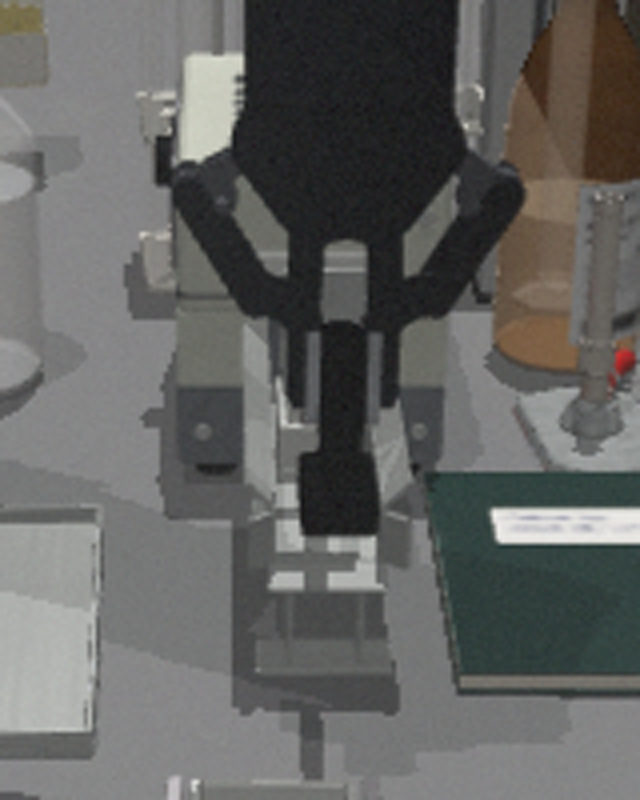

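View pics/t9.png

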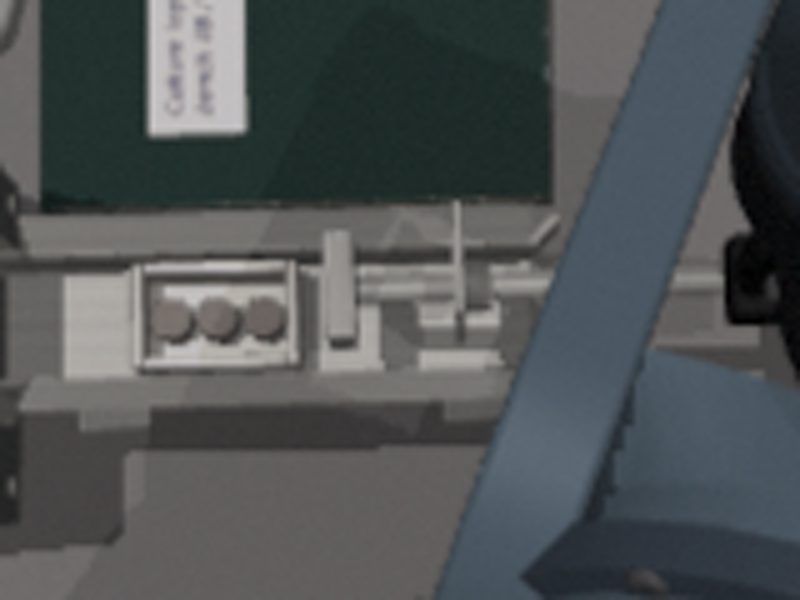

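The top view shows the boat (133–298, 262–370) with its three pellets, the pusher's head front at (324–330, 232–345) and the plate at column 458. I'll check these positions.

```bash
python3 - <<'E'
from h import *
t=load("top9")
for n,z,pts in [("headfront",.1475,[(324,232),(330,345)]),("plate top",.1865,[(457,202),(461,325)]),("boat",.086,[(135,264),(294,262),(299,367),(138,372)]),("floor edges near x=-100..",.099,[(545,250)])]:
    P=np.array([zp(t,*p,240,150,5,z) for p in pts])*1000; print(n,P[:,:2].round(1).tolist(),P.mean(0).round(1))
E
```

```text
headfront [[577.1, 58.2], [537.4, 56.9]] [557.2  57.5 147.5]
plate top [[577.0, 11.8], [535.9, 11.7]] [556.5  11.7 186.5]
boat [[581.0, 133.0], [579.9, 73.4], [540.1, 72.3], [540.0, 132.3]] [560.2 102.7  86. ]
floor edges near x=-100.. [[578.8, -20.1]] [578.8 -20.1  99. ]
```

Call:
send_rows([
  {"translation": [0.3,0,0],"twist": 0,"grip": 0.5},
  {"translation": [0,0,1.0],"twist": 0,"grip": 0.5},
  {"translation": [0,0,1.5],"twist": 0,"grip": 0.5},
  {"translation": [0,0,1.0],"twist": 0,"grip": 0.5},
  {"translation": [0,0,0.6],"twist": 0,"grip": 0.5},
  {"translation": [0,0,0.6],"twist": 0,"grip": 0.5},
  {"translation": [0,0,0.5],"twist": 0,"grip": 0.5},
  {"translation": [0,0,0.3],"twist": 0,"grip": 0.5},
  {"translation": [0,0,0],"twist": 0,"grip": 0.5},
])

```text
time_s: 18.33
eef_pos: [0.5617, -0.1021, 0.133]
orientation: [1.0, -0.003, -0.0, -0.0]
force: [0.1, 0.2, -2.5]
gripper_width: 0.0147
```

```bash
python3 st.py 563 -102 122 -0.35;python3 - <<'E'
from workcell import bot
import cv2, numpy as np
from h import *
r=bot.read_camera("top"); np.savez("top10.npz",**r); crop(r,240,150,400,270,5,"pics/t10.png")
E
```

```text
t 18.33 pos [ 561.7 -102.1  133. ] yaw -0.31 tilt 0.05 F [ 0.1  0.2 -2.5] w 14.7 j [-22.  17.  98.   0.  65. -22.]
shift cm in tool axes [ 0.13 -0.01  1.1 ]
twist 0.03873826294031346
```

View pics/t10.png

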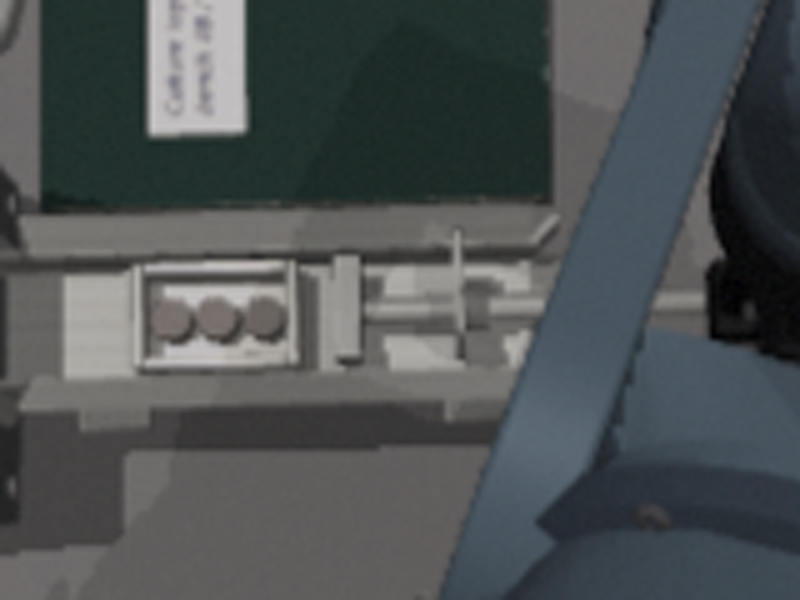

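```bash
python3 - <<'E'
from h import *
t=load("top10")
for n,z,pts in [("headfront",.0933,[(334,255),(339,362)]),("plate top",.1323,[(457,230),(461,358)])]:
    P=np.array([zp(t,*p,240,150,5,z) for p in pts])*1000; print(n,P[:,:2].round(1).tolist(),P.mean(0).round(1))
E
```

```text
headfront [[580.5, 57.9], [540.3, 57.0]] [560.4  57.5  93.3]
plate top [[579.8, 12.1], [534.0, 12.0]] [556.9  12.  132.3]
```

The head's centre (x=560.4) lines up with the boat (560.2). I'll lower to the floor.

Call:
send_rows([
  {"translation": [0,0,0.4],"twist": 0,"grip": 0.5},
  {"translation": [0,0,0.3],"twist": 0,"grip": 0.5},
  {"translation": [0,0,0.2],"twist": 0,"grip": 0.5},
  {"translation": [0,0,0.1],"twist": 0,"grip": 0.5},
  {"translation": [0,0,0],"twist": 0,"grip": 0.5},
  {"translation": [0,0,0],"twist": 0,"grip": 0.5},
])

```text
time_s: 18.88
eef_pos: [0.5619, -0.1022, 0.1235]
orientation: [1.0, -0.003, -0.0, -0.0]
force: [0.1, -0.3, -1.9]
gripper_width: 0.0149
```

```bash
python3 st.py 563 -102 122 -0.35
```

```text
t 18.88 pos [ 561.9 -102.2  123.5] yaw -0.31 tilt 0.01 F [ 0.1 -0.3 -1.9] w 14.9 j [-22.  18.  98.   0.  63. -22.]
shift cm in tool axes [ 0.11 -0.02  0.15]
twist 0.0369894504913475
```

Call:
send_rows([
  {"translation": [0,0,0.12],"twist": 0,"grip": 0.5},
  {"translation": [0,-0.5,0],"twist": 0,"grip": 0.5},
  {"translation": [0,-0.8,0],"twist": 0,"grip": 0.5},
  {"translation": [0,-0.8,0],"twist": 0,"grip": 0.5},
  {"translation": [0,-1.0,0],"twist": 0,"grip": 0.5},
  {"translation": [0,-1.0,0],"twist": 0,"grip": 0.5},
  {"translation": [0,-1.0,0],"twist": 0,"grip": 0.5},
  {"translation": [0,-1.0,0],"twist": 0,"grip": 0.5},
])

```text
time_s: 19.55
eef_pos: [0.5623, -0.0399, 0.1225]
orientation: [1.0, -0.002, 0.0, 0.0]
force: [-0.7, -0.8, -1.2]
gripper_width: 0.0148
```

```bash
python3 st.py 562 69 122 -0.35;python3 - <<'E'
from workcell import bot
import cv2, numpy as np
from h import *
r=bot.read_camera("top"); np.savez("top11.npz",**r); crop(r,220,150,380,270,5,"pics/t11.png")
E
```

```text
t 19.55 pos [562.3 -39.9 122.5] yaw -0.28 tilt 0.01 F [-0.7 -0.8 -1.2] w 14.8 j [-16.  17. 100.   0.  63. -16.]
shift cm in tool axes [ -0.08 -10.89   0.05]
twist 0.06730682406123378
```

View pics/t11.png

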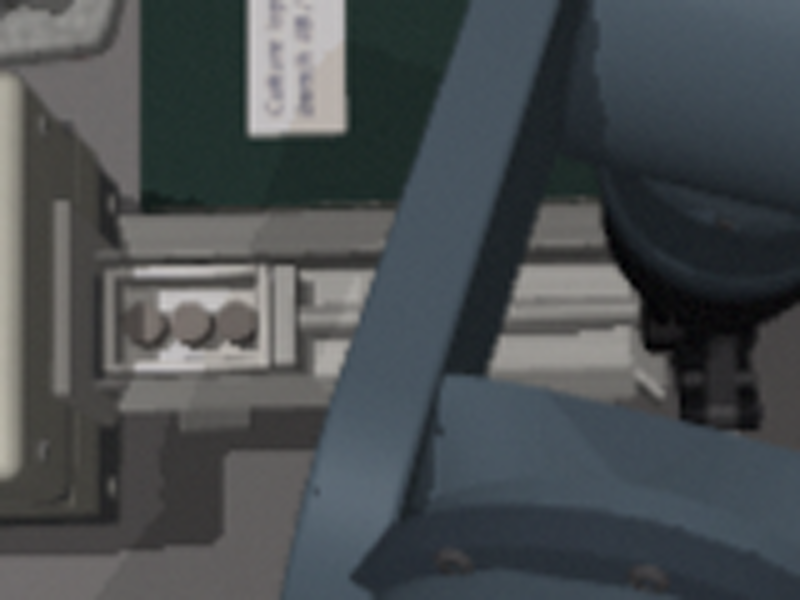

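The head (272–298) sits flush on the boat's rear, the boat is straight in the channel, and its front is near the mouth at column 103. I'll keep pushing.

Call:
send_rows([
  {"translation": [0,-0.8,0],"twist": 0,"grip": 0.5},
  {"translation": [0,-1.0,0],"twist": 0,"grip": 0.5},
  {"translation": [0,-1.0,0],"twist": 0,"grip": 0.5},
  {"translation": [0,-1.0,0],"twist": 0,"grip": 0.5},
  {"translation": [0,-1.0,0],"twist": 0,"grip": 0.5},
  {"translation": [0,-1.0,0],"twist": 0,"grip": 0.5},
  {"translation": [0,-1.0,0],"twist": 0,"grip": 0.5},
  {"translation": [0,-1.0,0],"twist": 0,"grip": 0.5},
  {"translation": [0,-0.8,0],"twist": 0,"grip": 0.5},
  {"translation": [0,-0.5,0],"twist": 0,"grip": 0.5},
])

```text
time_s: 20.43
eef_pos: [0.5627, 0.051, 0.1224]
orientation: [1.0, -0.002, -0.0, -0.0]
force: [-0.4, -1.7, -2.0]
gripper_width: 0.0146
```

```bash
python3 st.py 562 69 122 -0.35;python3 - <<'E'
from workcell import bot
import cv2, numpy as np
from h import *
r=bot.read_camera("top"); np.savez("top12.npz",**r); crop(r,200,150,360,270,5,"pics/t12.png")
E
```

```text
t 20.43 pos [562.7  51.  122.4] yaw -0.27 tilt 0.01 F [-0.4 -1.7 -2. ] w 14.6 j [-7. 18. 99.  0. 63. -7.]
shift cm in tool axes [-0.08 -1.8   0.04]
twist 0.07786548628754986
```

View pics/t12.png

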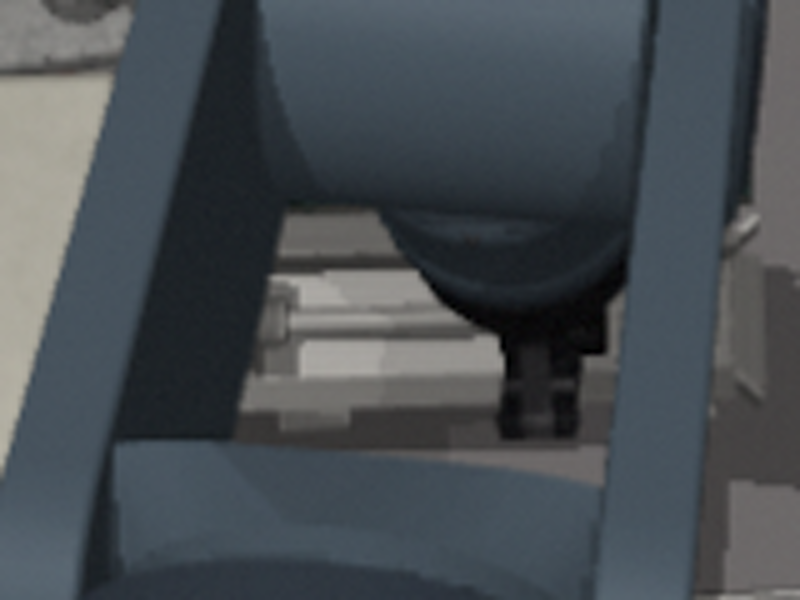

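The pusher is straight and the drag is small; the plate is hidden near column 270. I'll approach the stop in short steps.

Call:
send_rows([
  {"translation": [0,-0.4,0],"twist": 0,"grip": 0.5},
  {"translation": [0,-0.4,0],"twist": 0,"grip": 0.5},
  {"translation": [0,-0.3,0],"twist": 0,"grip": 0.5},
  {"translation": [0,-0.2,0],"twist": 0,"grip": 0.5},
  {"translation": [0,0,0],"twist": 0,"grip": 0.5},
])

```text
time_s: 20.9
eef_pos: [0.5628, 0.063, 0.1223]
orientation: [1.0, -0.003, -0.0, -0.0]
force: [-0.5, 0.6, -2.9]
gripper_width: 0.0147
```

Call:
send_rows([
  {"translation": [0,-0.2,0],"twist": 0,"grip": 0.5},
  {"translation": [0,-0.1,0],"twist": 0,"grip": 0.5},
  {"translation": [0,0,0],"twist": 0,"grip": 0.5},
])

```text
time_s: 21.15
eef_pos: [0.5629, 0.0658, 0.1224]
orientation: [1.0, -0.003, 0.0, -0.0]
force: [0.2, -0.7, -1.4]
gripper_width: 0.0148
```

```bash
python3 st.py 562 69 122 -0.35
```

```text
t 21.15 pos [562.9  65.8 122.4] yaw -0.32 tilt 0.01 F [ 0.2 -0.7 -1.4] w 14.8 j [-5. 18. 99.  0. 63. -5.]
shift cm in tool axes [-0.09 -0.32  0.04]
twist 0.028218153862127338
```

Call:
send_rows([
  {"translation": [0,-0.15,0],"twist": 0,"grip": 0.5},
  {"translation": [0,-0.15,0],"twist": 0,"grip": 0.5},
  {"translation": [0,0,0],"twist": 0,"grip": 0.5},
])

```text
time_s: 21.4
eef_pos: [0.5629, 0.0689, 0.1224]
orientation: [1.0, -0.003, 0.0, -0.0]
force: [0.4, -1.0, -2.3]
gripper_width: 0.0146
```

Call:
send_rows([
  {"translation": [0,-0.15,0],"twist": 0,"grip": 0.5},
  {"translation": [0,0,0],"twist": 0,"grip": 0.5},
])

```text
time_s: 21.57
eef_pos: [0.563, 0.069, 0.1226]
orientation: [1.0, -0.003, -0.0, 0.001]
force: [-0.6, -6.9, -1.2]
gripper_width: 0.0147
```

```bash
python3 st.py 562 69 122 -0.35
```

```text
t 21.57 pos [563.   69.  122.6] yaw -0.3 tilt 0.14 F [-0.6 -6.9 -1.2] w 14.7 j [-5. 18. 99. -0. 63. -5.]
shift cm in tool axes [-0.1  -0.    0.06]
twist 0.04695926868370748
```

The guard plate has met the front: y stopped at 69.0 with 6.9 N, where predicted. I'll draw the pusher out.

Call:
send_rows([
  {"translation": [0,0.5,0],"twist": 0,"grip": 0.5},
  {"translation": [0,1.0,0],"twist": 0,"grip": 0.5},
  {"translation": [0,1.5,0],"twist": 0,"grip": 0.5},
  {"translation": [0,1.5,0],"twist": 0,"grip": 0.5},
  {"translation": [0,1.5,0],"twist": 0,"grip": 0.5},
  {"translation": [0,1.5,0],"twist": 0,"grip": 0.5},
  {"translation": [0,1.5,0],"twist": 0,"grip": 0.5},
  {"translation": [0,1.0,0],"twist": 0,"grip": 0.5},
  {"translation": [0,0.5,0],"twist": 0,"grip": 0.5},
  {"translation": [0,0,0],"twist": 0,"grip": 0.5},
])

```text
time_s: 22.4
eef_pos: [0.5623, -0.0359, 0.1224]
orientation: [1.0, -0.004, 0.0, -0.0]
force: [-0.4, -0.1, -2.4]
gripper_width: 0.0146
```

Call:
send_rows([
  {"translation": [0,0,-0.5],"twist": 0,"grip": 0.5},
  {"translation": [0,0,-1.5],"twist": 0,"grip": 0.5},
  {"translation": [0,0,-2.5],"twist": 0,"grip": 0.5},
  {"translation": [0,0,-2.0],"twist": 0,"grip": 0.5},
  {"translation": [0,0,-0.5],"twist": 0,"grip": 0.5},
  {"translation": [0,0,0],"twist": 0,"grip": 0.5},
])

```text
time_s: 22.9
eef_pos: [0.5636, -0.0343, 0.1946]
orientation: [1.0, -0.002, 0.002, 0.0]
force: [0.2, -0.1, -2.8]
gripper_width: 0.015
```

```bash
python3 st.py 421.5 -42 190 2.0;python3 - <<'E'
from workcell import bot
import cv2, numpy as np
from h import *
r=bot.read_camera("side"); np.savez("side13.npz",**r); crop(r,260,100,400,260,5,"pics/s13.png")
r=bot.read_camera("top"); np.savez("top13.npz",**r); crop(r,180,150,380,270,4,"pics/t13.png")
E
```

```text
t 22.9 pos [563.6 -34.3 194.6] yaw -0.25 tilt 0.25 F [ 0.2 -0.1 -2.8] w 15.0 j [-16.  12.  97.   0.  71. -15.]
shift cm in tool axes [-14.21   0.83   0.4 ]
twist -2.254159374815771
```

View pics/s13.png

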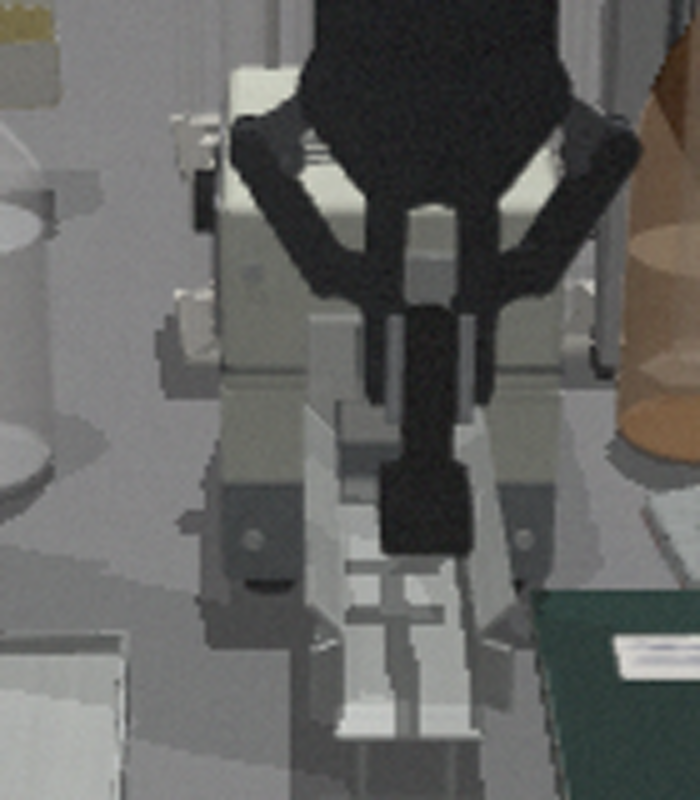

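View pics/t13.png

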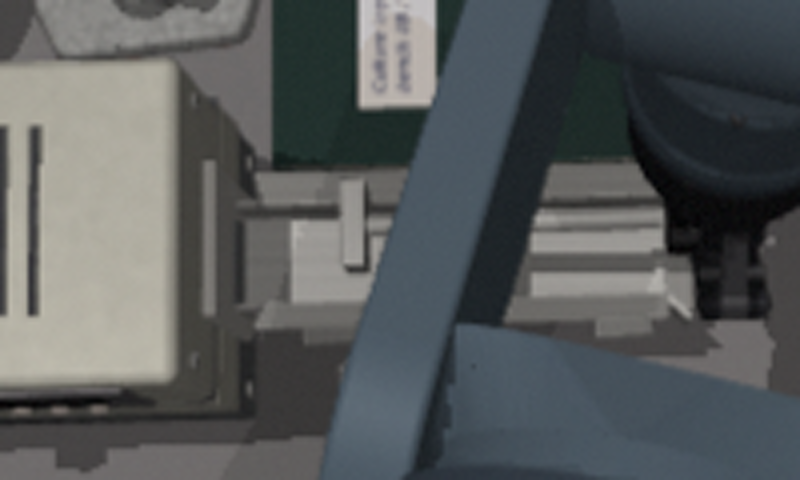

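The channel is empty, the boat is inside the tunnel, and the pusher is raised and level. I'll take it back to the tray pose it was gripped in.

Call:
send_rows([
  {"translation": [0,0,0],"twist": -1.7,"grip": 0.5},
  {"translation": [-0.7,0,0],"twist": -1.0,"grip": 0.5},
  {"translation": [-1.4,0.1,0],"twist": 0,"grip": 0.5},
  {"translation": [-1.8,0.1,0],"twist": 0,"grip": 0.5},
  {"translation": [-2.0,0.1,0],"twist": 0,"grip": 0.5},
  {"translation": [-2.0,0,0],"twist": 0,"grip": 0.5},
  {"translation": [-2.0,0,0],"twist": 0,"grip": 0.5},
  {"translation": [-1.8,0,0],"twist": 0,"grip": 0.5},
  {"translation": [-1.5,0,0],"twist": 0,"grip": 0.5},
  {"translation": [-0.8,0,0],"twist": 0,"grip": 0.5},
  {"translation": [0,0,0],"twist": 0,"grip": 0.5},
  {"translation": [0,0,0],"twist": 0,"grip": 0.5},
])

```text
time_s: 24.0
eef_pos: [0.4225, -0.0434, 0.1921]
orientation: [1.0, 0.021, 0.0, -0.0]
force: [0.7, 0.2, -2.7]
gripper_width: 0.0151
```

```bash
python3 st.py 421.3 -42 65 2.5
```

```text
t 24.0 pos [422.5 -43.4 192.1] yaw 2.36 tilt 0.01 F [ 0.7  0.2 -2.7] w 15.1 j [-22.  -6. 116.   0.  70. -24.]
shift cm in tool axes [-0.12 -0.15 12.71]
twist -0.13827605313591107
```

Call:
send_rows([
  {"translation": [-0.12,-0.15,1.5],"twist": -0.1,"grip": 0.5},
  {"translation": [0,0,2.5],"twist": 0,"grip": 0.5},
  {"translation": [0,0,2.5],"twist": 0,"grip": 0.5},
  {"translation": [0,0,2.0],"twist": 0,"grip": 0.5},
  {"translation": [0,0,1.5],"twist": 0,"grip": 0.5},
  {"translation": [0,0,1.0],"twist": 0,"grip": 0.5},
  {"translation": [0,0,0.6],"twist": 0,"grip": 0.5},
  {"translation": [0,0,0.4],"twist": 0,"grip": 0.5},
  {"translation": [0,0,0.2],"twist": 0,"grip": 0.5},
  {"translation": [0,0,0],"twist": 0,"grip": 0.5},
  {"translation": [0,0,0],"twist": 0,"grip": 0.5},
])

```text
time_s: 24.92
eef_pos: [0.4219, -0.0422, 0.071]
orientation: [1.0, 0.022, 0.001, 0.0]
force: [-0.0, 0.1, -1.7]
gripper_width: 0.0147
```

```bash
python3 st.py 421.3 -42 64.7 2.5
```

```text
t 24.92 pos [421.9 -42.2  71. ] yaw 2.49 tilt 0.08 F [-0.   0.1 -1.7] w 14.7 j [-22.   6. 121.   0.  53. -24.]
shift cm in tool axes [-0.06 -0.03  0.63]
twist -0.012300763225397304
```

Call:
send_rows([
  {"translation": [0,0,0.3],"twist": 0,"grip": 0.5},
  {"translation": [0,0,0.2],"twist": 0,"grip": 0.5},
  {"translation": [0,0,0.1],"twist": 0,"grip": 0.5},
  {"translation": [0,0,0],"twist": 0,"grip": 0.5},
  {"translation": [0,0,0],"twist": 0,"grip": 0.5},
])

```text
time_s: 25.33
eef_pos: [0.4215, -0.0421, 0.0648]
orientation: [1.0, 0.022, 0.0, 0.0]
force: [-1.9, 1.2, 4.3]
gripper_width: 0.0145
```

```bash
python3 st.py 421.3 -42 64.7 2.5
```

```text
t 25.33 pos [421.5 -42.1  64.8] yaw 2.49 tilt 0.02 F [-1.9  1.2  4.3] w 14.5 j [-22.   7. 121.  -0.  52. -24.]
shift cm in tool axes [-0.02 -0.01  0.01]
twist -0.011749620535823624
```

Contact was felt at the height where the pusher was first gripped. I'll release and retreat straight up, then back.

Call:
send_rows([
  {"translation": [0,0,0],"twist": 0,"grip": 2},
  {"translation": [0,0,0],"twist": 0,"grip": 3},
  {"translation": [0,0,0],"twist": 0,"grip": 5},
  {"translation": [0,0,0],"twist": 0,"grip": 6},
  {"translation": [0,0,-1.5],"twist": 0,"grip": 6},
  {"translation": [0,0,-3],"twist": 0,"grip": 6},
  {"translation": [0,0,-3.5],"twist": 0,"grip": 6},
  {"translation": [0,0,-3.5],"twist": 0,"grip": 6},
  {"translation": [0,0,-3.5],"twist": 0,"grip": 6},
  {"translation": [0,0,-3],"twist": 0,"grip": 6},
  {"translation": [0,0,0],"twist": 0,"grip": 6},
])

```text
time_s: 26.25
eef_pos: [0.4246, -0.0432, 0.251]
orientation: [1.0, 0.022, 0.005, 0.002]
force: [0.4, -0.0, -0.2]
gripper_width: 0.0602
```

Call:
send_rows([
  {"translation": [-0.4,1.0,0],"twist": 0,"grip": 6},
  {"translation": [-0.8,2.5,0],"twist": 0,"grip": 6},
  {"translation": [-0.8,3.0,0],"twist": 0,"grip": 6},
  {"translation": [-0.8,3.0,0],"twist": 0,"grip": 6},
  {"translation": [-0.8,3.0,0],"twist": 0,"grip": 6},
  {"translation": [-0.8,3.0,0],"twist": 0,"grip": 6},
  {"translation": [-0.8,3.0,0],"twist": 0,"grip": 6},
  {"translation": [-0.8,3.0,0],"twist": 0,"grip": 6},
  {"translation": [-0.8,3.0,0],"twist": 0,"grip": 6},
  {"translation": [-0.8,3.0,0],"twist": 0,"grip": 6},
  {"translation": [-0.4,1.5,0],"twist": 0,"grip": 6},
  {"translation": [0,0,0],"twist": 0,"grip": 6},
])

```text
time_s: 27.25
eef_pos: [0.353, -0.3378, 0.2438]
orientation: [1.0, 0.02, -0.0, 0.0]
force: [1.0, 0.4, 0.3]
gripper_width: 0.0598
```

```bash
python3 st.py ;python3 - <<'E'
from workcell import bot
import cv2, numpy as np
from h import *
r=bot.read_camera("side"); np.savez("side14.npz",**r); crop(r,220,150,440,340,3.5,"pics/s14.png")
r=bot.read_camera("top"); np.savez("top14.npz",**r); crop(r,220,170,460,330,3.3,"pics/t14.png")
E
```

```text
t 27.25 pos [ 353.  -337.8  243.8] yaw 2.29 tilt 0.03 F [1.  0.4 0.3] w 59.8 j [-58.  -1. 105.  -0.  76. -60.]
```

View pics/s14.png

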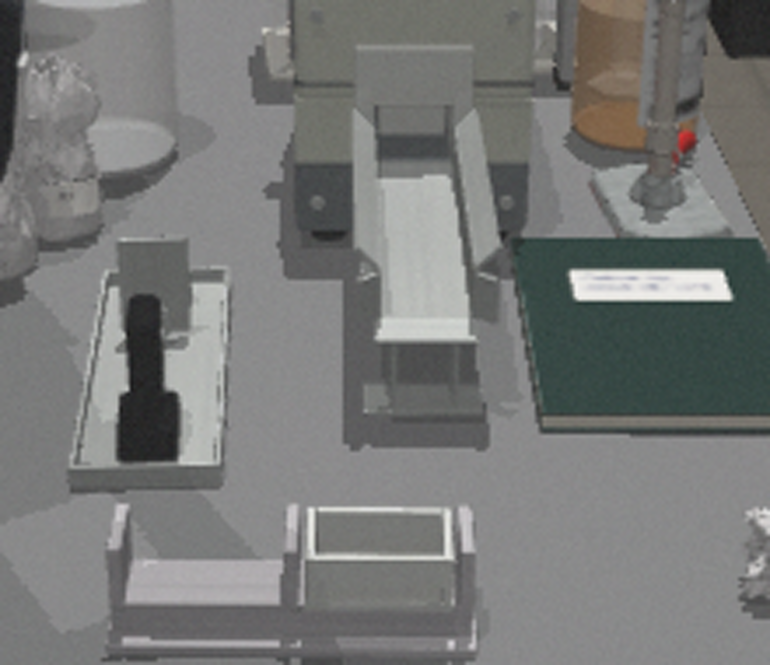

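View pics/t14.png

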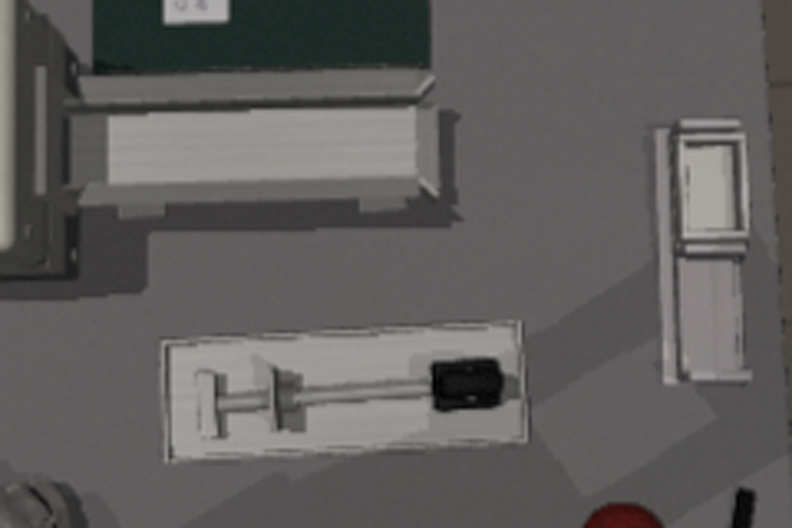

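```bash
python3 - <<'E'
from h import *
s=load("side14"); im=s["pixels"][170:215,315:365].astype(float)
cv2.imwrite("pics/s15.png",np.clip(cv2.resize(im,None,fx=12,fy=12,interpolation=cv2.INTER_NEAREST)*1.9,0,255).astype(np.uint8))
for y in (184,220,229,238):
    for x,z in((541,60),(581,60),(541,86)): print(y,x,z,((proj(s,np.array([x,y,z])/1000)+.5-[315,170])*12).round(0))
E
```

```text
184 541 60 [155. 320.]
184 581 60 [386. 319.]
184 541 86 [156. 180.]
220 541 60 [151. 241.]
220 581 60 [375. 241.]
220 541 86 [152. 104.]
229 541 60 [149. 222.]
229 581 60 [373. 222.]
229 541 86 [151.  86.]
238 541 60 [148. 203.]
238 581 60 [370. 203.]
238 541 86 [150.  68.]
```

View pics/s15.png

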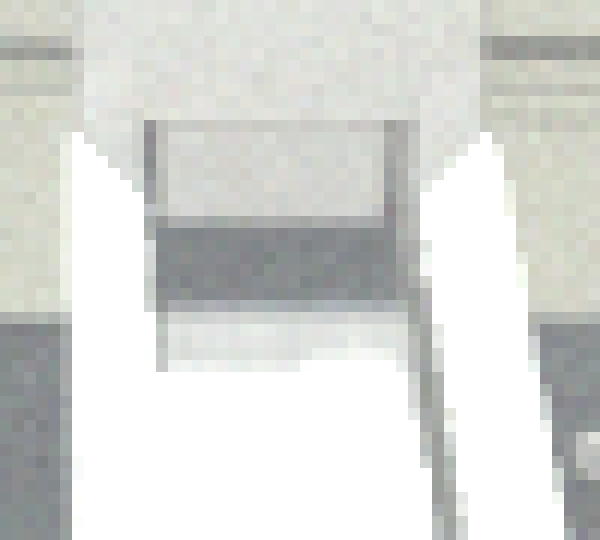

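The boat's rear face fills the mouth, with its lower edge at row ~220. That puts the rear at y≈230 and the centre about 76 mm inside. I'm handing the job in.

```bash
python3 -c "
from workcell import bot
print(bot.sign_off())"; python3 st.py
```

```text
the job is handed in; nothing more can be done
None
the job is handed in; nothing more can be done
```

The full boat is in the furnace and the pusher is back upright in its tray; I handed the job in at about 27 s of the 64 s. I took the boat from the stand, set it on the bench at about (619, -108) mm and regripped it by its ends. I then set it level in the channel, pushed it in with the pusher until the guard plate met the front, drew the pusher out and returned it.

- **Boat depth:** the guard plate stopped at 6.9 N where predicted. The last side picture puts the boat's rear about 46 mm inside the mouth, so its centre is about 76–77 mm in and flat on the floor.
- **Pusher:** it stands upright near the tray's centre and has been let go.
- **Empty boat and arm:** the empty boat shows no visible movement, and the arm is clear of everything.

No check failed. The cameras and the arm's own position differed by 1–2 mm across the channel. I corrected for that when lining up the pusher, and `sign_off` gave no verdict.

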